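# Demagnetise the lock cylinders from the parts bin

### The job

The bench demagnetiser was left on: first throw its red toggle all the way toward the robot to switch it off. Then take every lock cylinder out of the yellow bin (leave the grey vice jaw insert in there) and lay them all on the blue plate, throw the toggle fully away from the robot and leave it on for at least two seconds with all of them on the plate, and throw it fully back off before you lift any away. Finally lay all the cylinders on the black order pad, and do not disturb the other things on the bench.

Things in the scene. Friction and masses are not known exactly. Their poses are not given: they have to be found in the camera images.
- toggle (a joint): toggle lever of the demagnetiser, rad: 0 = fully off (leaning 0.5 rad from vertical toward the demagnetiser's -x, the robot's side), 1.0 = fully on (leaning 0.5 rad toward its +x). Hard stops at 0 and 1.0; stays where it is left; about 1 N at the ball moves it
- toggle_tip (a point): centre of the 26 mm red ball at the end of the toggle lever; it swings on a 70 mm radius about a pivot at (0, -0.125, 0.058) m in the demagnetiser's frame, axis along the demagnetiser's y. The rod is 10 mm thick; the black block under it is 70 x 50 mm and its top is 61 mm above the bench (the pivot boss reaches 71 mm)
- demagnetiser: grey bench unit fixed to the bench, 120 (x) x 340 (y) mm, housing top 36 mm above the bench; origin at the centre of its underside, x away from the robot, y to the left. Blue plate at its left, toggle at its right end, with a green mark on the on side and a red mark on the off side
- plate (a point): centre of the top face of the flat blue plate, 104 mm (x) x 204 mm (y), 40 mm above the bench, no rim; axes as the demagnetiser's
- bin: yellow open bin fixed to the bench, 210 x 210 mm outside, 45 mm tall, walls and floor 4 mm thick; origin at the centre of its underside
- cyl_1: euro-profile lock cylinder lying on its side, 70 x 31 x 17 mm (x long axis, y across, z up as it lies at first), about 0.19 kg; origin at the centre of its underside. Easily taken across its 31 mm width at the middle. Two or three cylinders are in the bin at the start; absent ones read None. Finish: satin nickel (grey)
- cyl_2: euro-profile lock cylinder lying on its side, 70 x 31 x 17 mm (x long axis, y across, z up as it lies at first), about 0.19 kg; origin at the centre of its underside. Easily taken across its 31 mm width at the middle. Two or three cylinders are in the bin at the start; absent ones read None. Finish: satin nickel (grey)
- cyl_3: euro-profile lock cylinder lying on its side, 70 x 31 x 17 mm (x long axis, y across, z up as it lies at first), about 0.19 kg; origin at the centre of its underside. Easily taken across its 31 mm width at the middle. Two or three cylinders are in the bin at the start; absent ones read None. Finish: brass
- jaw_insert: grey stepped vice jaw insert in the bin, 24 x 60 x 22 mm, long along its y; origin at the centre of its underside. Stays in the bin
- order_pad: black notebook lying loose and shut on the bench, 208 mm (x) x 146 mm (y), its top 12 mm above its origin; origin near the centre of its underside. About 0.4 kg
- padlock: brass padlock lying on the bench, 76 x 48 x 15 mm; bystander
- tip_stop: small steel bar with a red thumb screw, 15 x 44 x 20 mm; bystander
Things that resemble listed ones, but are neither listed nor needed, are in the scene too. Leave any pink or purple look-alike of the cyl_1 alone. What is shaped like the jaw_insert but orange is not meant.

How it is judged:
By the outcome, as a careful person would: the job done as asked, in the order asked, and still so for the second after the job is handed in, with the robot touching nothing.
Of cyl_1, cyl_2, cyl_3 only 2 to 3 are there at a start; the rules pass over those that are not, and their reading is None.
At some moment in a run one of order_pad may be knocked a few centimetres aside while the robot is not near it.
Once in a run the grip may slacken for a moment while it holds something.
It also fails if it takes over 210 s, if anything falls off the work surface, if the arm or the gripper's body presses on something with over 40 N, if the wrist force passes 120 N, or if a joint passes its speed limit or range.

### The arm

A 6-joint arm with a two-finger parallel gripper is mounted at the origin on a cart in front of the work surface, level with it; the furniture and walls round the work are solid. World frame = base frame: x ahead of the robot, y to its left, z up, the work surface at z = 0. Lengths are in m, angles in rad, forces in N, time in s.
With the tool pointing down it reaches from about 0.35 to 0.975 m from the base axis. Payload 4.9 kg.
Tool frame: the origin (TCP) lies on the mounting face of the last link; the fingertips stand 173 mm ahead of it and the grasp point (between the pads) lies 155 mm ahead of it; z points along the fingers, y is the direction in which the jaws open and shut (so a half turn about z gives the same grasp; the last joint's range is limited). The gripper opens to 85 mm and grips with 20 to 120 N. Pads are 22 mm wide; open, the fingers measure 114 mm over their backs; the gripper's body (76 mm by 85 mm) begins 54 mm behind the grasp point. The pads swing forward as they close: fully open they stand 13 mm farther back than shut.
Start: joints at [-1.357, 0.053, 1.613, -0, 1.476, -0.119], TCP at [0.204, -0.591, 0.405] pointing down, gripper open.
Joint ranges: [-3.01, 3.01], [-1.01, 2.22], [0.06, 2.58], [-1.02, 4.17], [0.09, 2.62], [-3.14, 3.14]. Speed limits (rad/s): [2.57, 2.57, 3.14, 3.14, 3.14, 3.14].

### API

Orientations are given as a unit quaternion [w, x, y, z].
In Python, from plant import manip gives the robot as it stands.
- The arm moves only by the tool play_rows, never from a script. Its argument "increments" is a list of rows, each an object with "offset": the shift along the tool's x, y, z in mm, a list of three; "twist": the turn about the tool's z in rad; "grip": the opening, from 0 (shut) to 1 (fully open). In form: [{"offset": [dx, dy, dz], "twist": twist, "grip": grip}, ...]. A call has 1 to 5 rows; each row is the pose to reach, as a shift and turn from the pose commanded when the call began, along the tool's axes at that moment; what a row does not reach only later rows make up. A row lasts 1/12 s, in which the tool goes at most 41.7 mm and 7.16 degrees, less where a joint would pass 70% of its speed; a pose out of reach is approached as far as the arm can. A call with a gripper value outside its range is refused whole. The fingers move at their own pace and stop on an object; the grip force is fixed at half the most. Time passes only in rows, so rows that repeat a pose let the fingers close. It gives the time, the measured TCP pose, the force and the opening at its end, in the units of the state.
- manip.state(): the state, without advancing time (a new reading comes with each control period).
- manip.grab_frame(name): name is "scene" or "top" or "wrist"; returns the picture (400x640x3 uint8, blue, green, red); there is no depth.
- manip.get_calibration(name): a dict with "fx", "fy", "cx", "cy" (pixels), "k1" (the pictures are not rectified: a ray, as slopes to the right and down, at radius r is drawn at 1 + k1 r^2 times it, then the intrinsics apply), "T" (4x4, takes a point from camera to world coordinates). Camera axes: x right, y down, z forward; pixel columns grow to the right and rows downward; lengths in m; the calibration is good to about 2 mm. A picture is of the moment at which its call begins: read the wrist's pose just before it. get_calibration takes no time and is no camera call; for the wrist camera it gives the pose at the moment of the call.
- manip.job_done(): hands the job in, once; it reports no verdict.
Trained networks look in the newest picture that a camera, given by its name, has taken for a name from the list of things; names that differ only in an ending like _2 or _b are one class to them, and where a whole thing is asked for, a point or a joint stands for the part that bears it (a point fixed in the world has none). Each returns a list of dicts, best first, with "p" (0 to 1); they miss things now and then, are a little off and sometimes report something else, mostly with a low value. They report only what shows in the picture. A call takes as long as a camera call. They do not tell look-alikes from the thing itself.
- manip.boxes_of(query, camera): "xyz" ([x, y, z] in m, in the coordinates of the camera as it stood for that picture, good to about 4 mm: the middle of the surface that is visible of it).
- manip.tip_of(query, camera): "xyz" ([x, y, z] in m, in the coordinates of the camera as it stood for that picture, good to about 4 mm: a listed point, or the origin of a listed thing).
The state is a dict: "time": time; "joint_pos": joint angles; "joint_vel": joint speeds; "joint_efforts": joint torques, N m; "tool_pos": TCP position; "tool_rot": TCP orientation; "contact_force": force on the tool from outside, world axes, zero at the start; "ft_torque": the same for the moment, N m; "gripper_width": opening from 0.0 (shut) to 1.0 (fully open).
Only numpy, scipy, OpenCV 4.12 (cv2) and the standard library are available. Lean on these libraries where they do the work, as an engineer would, in place of code of your own. Each camera call takes 0.05 s, during which the arm holds its last target. There are 200 camera calls.

## Working session

There is one attempt and no reset: what is moved stays moved. The work goes in short steps, Python scripts to look and compute and a tool call to move; the robot and the scene stay as the last step left them, time stands still between calls to the robot, and variables do not carry over. Pictures are saved under pics/ and viewed, about 12 in all and at most 16, crops included, and the job is handed in when it is done.

Besides the shell and the picture viewer there is one more tool, called after "Request:" as name(argument=value, ...) on one line, values as JSON. play_rows: Moves the arm, as the interface text tells. Its arguments: {"type":"object","properties":{"increments":{"type":"array"}},"required":["increments"]}

```bash
mkdir -p pics; ls; cat > h.py <<'E'
import numpy as np, cv2
from plant import manip
def w(cam,xyz):
    T=np.array(manip.get_calibration(cam)["T"]); return (T[:3,:3]@np.array(xyz)+T[:3,3])
def px2w(cam,u,v,z):
    c=manip.get_calibration(cam); T=np.array(c["T"])
    K=np.array([[c["fx"],0,c["cx"]],[0,c["fy"],c["cy"]],[0,0,1.]])
    d=np.array([(u-c["cx"])/c["fx"],(v-c["cy"])/c["fy"]]); s=d.copy()
    for _ in range(20): s=d/(1+c["k1"]*(s@s))
    r=T[:3,:3]@np.array([s[0],s[1],1]); o=T[:3,3]
    return o+r*(z-o[2])/r[2]
def w2px(cam,p):
    c=manip.get_calibration(cam); T=np.array(c["T"])
    q=T[:3,:3].T@(np.array(p)-T[:3,3]); s=q[:2]/q[2]; s=s*(1+c["k1"]*(s@s))
    return np.array([s[0]*c["fx"]+c["cx"],s[1]*c["fy"]+c["cy"]])
def delta(p):
    "tool-frame offset mm from present TCP to world p"
    from scipy.spatial.transform import Rotation as R
    s=manip.state(); q=s["tool_rot"]; M=R.from_quat([q[1],q[2],q[3],q[0]])
    return M.inv().apply(np.array(p)-np.array(s["tool_pos"]))*1000
def ax():
    from scipy.spatial.transform import Rotation as R
    q=manip.state()["tool_rot"]; return R.from_quat([q[1],q[2],q[3],q[0]]).as_matrix()
E
python3 - <<'E'
from h import *
np.set_printoptions(precision=3,suppress=True)
for c in ["top","scene"]:
    f=manip.grab_frame(c); cv2.imwrite(f"pics/{c}0.png",f)
    for q in ["cyl_1","jaw_insert","demagnetiser","plate","toggle_tip","bin","order_pad","padlock","tip_stop"]:
        for d in manip.tip_of(q,c)[:6]:
            p=w(c,d["xyz"]); print(c,q,round(d["p"],2),p,w2px(c,p).round())
print(manip.state()); print(ax())
E
```

```text
pics
top cyl_1 0.66 [0.52  0.49  0.004] [227. 208.]
top cyl_1 0.6 [0.535 0.242 0.006] [294. 205.]
top cyl_1 0.53 [0.364 0.483 0.   ] [227. 250.]
top cyl_1 0.5 [0.529 0.335 0.006] [268. 206.]
top cyl_1 0.48 [0.431 0.238 0.   ] [294. 233.]
top jaw_insert 0.72 [ 0.657 -0.094 -0.003] [383. 176.]
top jaw_insert 0.59 [0.484 0.291 0.002] [280. 219.]
top jaw_insert 0.57 [ 0.417  0.578 -0.002] [202. 235.]
top jaw_insert 0.44 [0.425 0.34  0.005] [266. 234.]
top demagnetiser 0.85 [ 0.656 -0.089 -0.003] [382. 176.]
top plate 0.58 [ 0.651 -0.037  0.038] [370. 175.]
top toggle_tip 0.45 [ 0.697 -0.216  0.123] [424. 157.]
top order_pad 0.9 [ 0.398 -0.207 -0.006] [414. 245.]
top padlock 0.59 [0.719 0.187 0.   ] [309. 158.]
scene cyl_1 0.66 [ 0.37   0.484 -0.   ] [329. 336.]
scene cyl_1 0.58 [0.436 0.234 0.006] [344. 246.]
scene cyl_1 0.56 [ 0.519  0.489 -0.   ] [274. 313.]
scene cyl_1 0.51 [0.534 0.335 0.003] [296. 262.]
scene cyl_1 0.51 [0.537 0.245 0.003] [310. 237.]
scene jaw_insert 0.55 [ 0.417  0.578 -0.001] [294. 363.]
scene demagnetiser 0.61 [ 0.661 -0.089  0.003] [320. 154.]
scene plate 0.61 
[... 187 characters left out ...]
9. 256.]
scene order_pad 0.58 [ 0.403 -0.205 -0.001] [402. 155.]
scene padlock 0.8 [0.723 0.189 0.   ] [264. 204.]
scene tip_stop 0.61 [0.701 0.277 0.002] [255. 226.]
{'time': 1.0, 'joint_pos': array([-1.357,  0.053,  1.613,  0.   ,  1.476, -0.119]), 'joint_vel': array([ 0.   , -0.   , -0.001,  0.001,  0.001,  0.001]), 'joint_efforts': array([  0.   , -39.369, -37.048,  -0.   ,   0.   ,   0.   ]), 'tool_pos': array([ 0.204, -0.591,  0.405]), 'tool_rot': array([0.   , 0.986, 0.166, 0.   ]), 'contact_force': array([ 0.194, -0.214,  0.247]), 'ft_torque': array([-0.013, -0.013,  0.013]), 'gripper_width': 1.0022389112116121}
[[ 0.945  0.327  0.   ]
 [ 0.327 -0.945 -0.   ]
 [ 0.     0.    -1.   ]]
```

```bash
python3 - <<'E'
from h import *
a=cv2.imread("pics/top0.png"); cv2.imwrite("pics/top0c.png",cv2.resize(a[120:290,170:470],None,fx=2.65,fy=2.65,interpolation=cv2.INTER_CUBIC))
E
```

```text
(no output)
```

View pics/top0c.png

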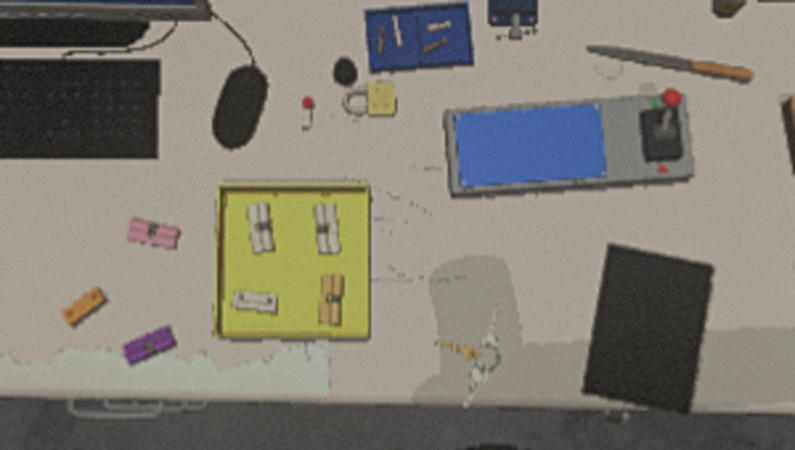

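View pics/scene0.png

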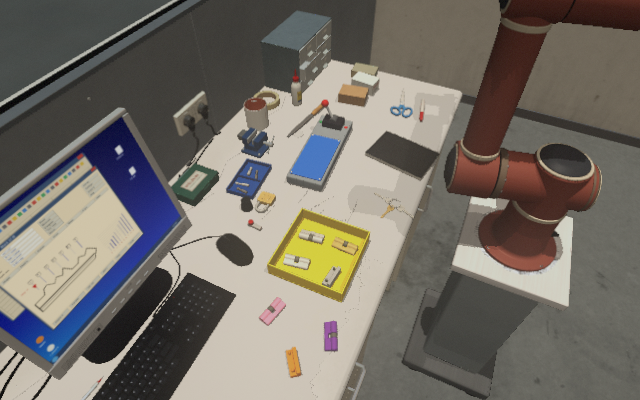

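The top view shows the toggle ball at crop (672,98), leaning away from the robot, so it is on.

Things that could be taken for cylinders:
- **In the bin:** grey at (262,228), grey at (327,228) and brass at (331,298). These are the three I want.
- **Outside the bin:** pink at (153,233) and purple at (150,345). These are look-alikes and stay where they are.
- **Inserts:** grey at (255,302) stays in the bin, and the orange one at (85,306) is not meant.

```bash
python3 - <<'E'
from h import *
np.set_printoptions(precision=3,suppress=True)
a=cv2.imread("pics/top0.png"); h=cv2.cvtColor(a,cv2.COLOR_BGR2HSV)
def fit(m,z,n):
    k,l,s,c=cv2.connectedComponentsWithStats(m.astype(np.uint8))
    i=1+np.argmax(s[1:,4]); ys,xs=np.where(l==i)
    P=np.array([px2w("top",x,y,z)[:2] for x,y in zip(xs,ys)])
    r=cv2.minAreaRect((P*1000).astype(np.float32)); print(n,r,P.mean(0))
roi=np.zeros(h.shape[:2],bool); roi[155:200,330:405]=1
fit(roi&(h[...,0]>100)&(h[...,0]<125)&(h[...,1]>120),.04,"plate")
roi[:]=0; roi[205:280,380:445]=1
fit(roi&(h[...,2]<60),.012,"pad")
roi[:]=0; roi[180:255,245:315]=1
fit(roi&(h[...,0]>20)&(h[...,0]<40)&(h[...,1]>150),.0,"bin")
roi[:]=0; roi[150:170,415:430]=1
fit(roi&((h[...,0]<8)|(h[...,0]>172))&(h[...,1]>150),.12,"ball")
cv2.imwrite("pics/bin0.png",cv2.resize(a[185:252,248:314],None,fx=8,fy=8,interpolation=cv2.INTER_CUBIC))
E
```

```text
plate ((650.7110595703125, -36.80335998535156), (100.55403137207031, 201.26785278320312), 5.31961727142334) [ 0.65  -0.037]Traceback (most recent call last):
  File "<stdin>", line 12, in <module>
  File "<stdin>", line 7, in fit
  File "h.py", line 6, in px2w
    c=manip.get_calibration(cam); T=np.array(c["T"])
ValueError: time passes only in moves, steps and waits
```

Request:
play_rows(increments=[{"offset": [30, 0, 0], "twist": 0.08, "grip": 0}, {"offset": [60, 0, 0], "twist": 0.16, "grip": 0}, {"offset": [90, 0, 0], "twist": 0.24, "grip": 0}, {"offset": [120, 0, 0], "twist": 0.3, "grip": 0}, {"offset": [120, 0, 0], "twist": 0.3325, "grip": 0}])

```text
time: 1.42
tool_pos: [0.3215, -0.5497, 0.4047]
tool_rot: [-0.0, 1.0, 0.001, 0.001]
contact_force: [-0.8, -0.5, 0.4]
gripper_width: 0.299
```

```bash
python3 - <<'E'
s=open('h.py').read()
s=s.replace("def w(","_c={}\ndef cal(n):\n    if n=='wrist': return manip.get_calibration(n)\n    if n not in _c: _c[n]=manip.get_calibration(n)\n    return _c[n]\ndef w(",1)
a,b=s.split("def w(",1); s=a+"def w("+b.replace("manip.get_calibration(cam)","cal(cam)")
s=s.replace("def px2w(cam,u,v,z):\n    c=cal(cam)","def px2w(cam,u,v,z,c=None):\n    c=c or cal(cam)")
open('h.py','w').write(s)
E
python3 - <<'E'
from h import *
np.set_printoptions(precision=3,suppress=True)
a=cv2.imread("pics/top0.png"); h=cv2.cvtColor(a,cv2.COLOR_BGR2HSV)
def fit(m,z,n):
    k,l,s,c=cv2.connectedComponentsWithStats(m.astype(np.uint8))
    i=1+np.argmax(s[1:,4]); ys,xs=np.where(l==i)
    P=np.array([px2w("top",x,y,z)[:2] for x,y in zip(xs,ys)])
    r=cv2.minAreaRect((P*1000).astype(np.float32)); print(n,r,P.mean(0))
roi=np.zeros(h.shape[:2],bool); roi[205:280,380:445]=1
fit(roi&(h[...,2]<60),.012,"pad")
roi[:]=0; roi[180:255,245:315]=1
fit(roi&(h[...,0]>20)&(h[...,0]<40)&(h[...,1]>150),.0,"bin")
roi[:]=0; roi[150:170,415:430]=1
fit(roi&((h[...,0]<8)|(h[...,0]>172))&(h[...,1]>150),.12,"ball")
cv2.imwrite("pics/bin0.png",cv2.resize(a[185:252,248:314],None,fx=8,fy=8,interpolation=cv2.INTER_CUBIC))
E
```

```text
pad ((400.3038024902344, -203.061279296875), (144.35293579101562, 208.47482299804688), 79.18408203125) [ 0.4   -0.203]
bin ((382.5241394042969, 324.9884948730469), (0.0, 0.0), 0.0) [0.383 0.325]
ball ((700.302490234375, -213.18386840820312), (17.055362701416016, 17.89049530029297), 63.20372772216797) [ 0.7   -0.214]
```

Request:
play_rows(increments=[{"offset": [29, -23, 0], "twist": 0, "grip": 0}, {"offset": [58, -46, 0], "twist": 0, "grip": 0}, {"offset": [87, -69, 0], "twist": 0, "grip": 0}, {"offset": [116, -92, 0], "twist": 0, "grip": 0}, {"offset": [146, -114, 0], "twist": 0, "grip": 0}])

```text
time: 1.83
tool_pos: [0.4646, -0.4362, 0.4049]
tool_rot: [0.0, 1.0, 0.0, 0.0]
contact_force: [0.2, 0.4, 0.0]
gripper_width: -0.004
```

Request:
play_rows(increments=[{"offset": [29, -23, 0], "twist": 0, "grip": 0}, {"offset": [58, -46, 0], "twist": 0, "grip": 0}, {"offset": [87, -69, 0], "twist": 0, "grip": 0}, {"offset": [116, -92, 0], "twist": 0, "grip": 0}, {"offset": [146, -114, 0], "twist": 0, "grip": 0}])

```text
time: 2.25
tool_pos: [0.6108, -0.3219, 0.4048]
tool_rot: [0.0, 1.0, 0.0, 0.0]
contact_force: [0.3, 0.2, -0.1]
gripper_width: 0.001
```

View pics/bin0.png

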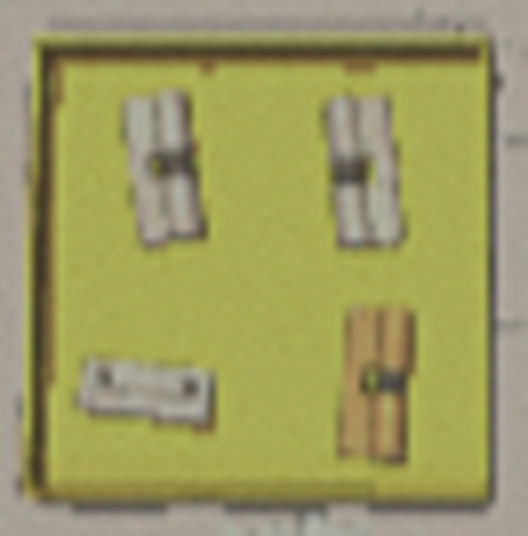

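Bin crop: greys at (165,167) and (365,170), brass at (375,385), and the grey insert at (147,390), which stays. Next I go behind the ball and push it toward the robot.

Request:
play_rows(increments=[{"offset": [27, -22, 0], "twist": 0, "grip": 0}, {"offset": [54, -44, 0], "twist": 0, "grip": 0}, {"offset": [81, -66, 0], "twist": 0, "grip": 0}, {"offset": [108, -88, 0], "twist": 0, "grip": 0}, {"offset": [135, -109, 0], "twist": 0, "grip": 0}])

```text
time: 2.67
tool_pos: [0.7457, -0.2129, 0.4046]
tool_rot: [-0.0, 1.0, 0.0, -0.0]
contact_force: [0.3, 0.1, 0.3]
gripper_width: -0.002
```

Request:
play_rows(increments=[{"offset": [0, 0, 30], "twist": 0, "grip": 0}, {"offset": [0, 0, 60], "twist": 0, "grip": 0}, {"offset": [0, 0, 90], "twist": 0, "grip": 0}, {"offset": [0, 0, 127], "twist": 0, "grip": 0}, {"offset": [0, 0, 127], "twist": 0, "grip": 0}])

```text
time: 3.08
tool_pos: [0.7419, -0.2132, 0.267]
tool_rot: [-0.003, 1.0, 0.0, -0.007]
contact_force: [-1.2, 0.8, -2.9]
gripper_width: 0.0
```

Request:
play_rows(increments=[{"offset": [-15, 0, 0], "twist": 0, "grip": 0}, {"offset": [-28, 0, 0], "twist": 0, "grip": 0}, {"offset": [-40, 0, 0], "twist": 0, "grip": 0}, {"offset": [-52, 0, 0], "twist": 0, "grip": 0}, {"offset": [-64, 0, 0], "twist": 0, "grip": 0}])

```text
time: 3.5
tool_pos: [0.6808, -0.2148, 0.2809]
tool_rot: [0.001, 1.0, 0.0, 0.002]
contact_force: [2.0, -0.7, 0.3]
gripper_width: -0.003
```

Request:
play_rows(increments=[{"offset": [-6, 0, 0], "twist": 0, "grip": 0}, {"offset": [-12, 0, 0], "twist": 0, "grip": 0}, {"offset": [-17, 0, 0], "twist": 0, "grip": 0}, {"offset": [-20, 0, 0], "twist": 0, "grip": 0}, {"offset": [-20, 0, 0], "twist": 0, "grip": 0}])

```text
time: 3.92
tool_pos: [0.6602, -0.2144, 0.2778]
tool_rot: [-0.0, 1.0, 0.0, -0.0]
contact_force: [0.3, -0.0, 0.0]
gripper_width: 0.004
```

Request:
play_rows(increments=[{"offset": [-2, 0, 0], "twist": 0, "grip": 0}, {"offset": [-3, 0, 0], "twist": 0, "grip": 0}, {"offset": [-4, 0, 0], "twist": 0, "grip": 0}, {"offset": [-4, 0, 0], "twist": 0, "grip": 0}])

```text
time: 4.25
tool_pos: [0.6577, -0.2141, 0.2778]
tool_rot: [0.0, 1.0, 0.0, 0.003]
contact_force: [8.4, 0.2, -3.2]
gripper_width: 0.001
```

```bash
python3 - <<'E'
from h import *
np.set_printoptions(precision=3,suppress=True)
f=manip.grab_frame("scene"); cv2.imwrite("pics/s1.png",cv2.resize(f[60:190,250:450],None,fx=3,fy=3))
for d in manip.tip_of("toggle_tip","scene")[:3]: print(d["p"],w("scene",d["xyz"]))
f=manip.grab_frame("top"); cv2.imwrite("pics/t1.png",f)
for d in manip.tip_of("toggle_tip","top")[:3]: print(d["p"],w("top",d["xyz"]))
E
```

```text
0.47 [ 0.639 -0.219  0.119]
```

View pics/s1.png

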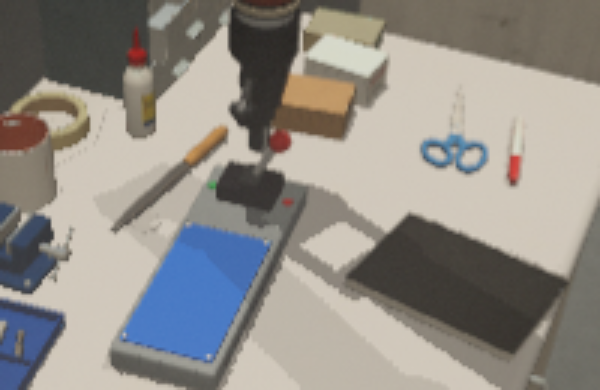

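The ball is now at (280,140), leaning toward the robot, and the push met the stop at 8 N, so the toggle is off. Next, the bin.

Request:
play_rows(increments=[{"offset": [4, 0, -10], "twist": 0, "grip": 0}, {"offset": [4, 0, -40], "twist": 0, "grip": 0}, {"offset": [4, 0, -75], "twist": 0, "grip": 0}, {"offset": [4, 0, -110], "twist": 0, "grip": 0.3}, {"offset": [0, -20, -125], "twist": 0, "grip": 0.6}])

```text
time: 4.87
tool_pos: [0.6572, -0.1968, 0.4092]
tool_rot: [0.002, 1.0, -0.001, 0.003]
contact_force: [1.1, 0.2, 1.6]
gripper_width: 0.274
```

Request:
play_rows(increments=[{"offset": [-12, -34, 0], "twist": 0, "grip": 0.8}, {"offset": [-24, -68, 0], "twist": 0, "grip": 0.8}, {"offset": [-36, -102, 0], "twist": 0, "grip": 0.8}, {"offset": [-48, -136, 0], "twist": 0, "grip": 0.8}, {"offset": [-60, -170, 0], "twist": 0, "grip": 0.8}])

```text
time: 5.28
tool_pos: [0.5956, -0.023, 0.4029]
tool_rot: [-0.0, 1.0, -0.0, -0.001]
contact_force: [0.6, 0.3, -0.2]
gripper_width: 0.8
```

Request:
play_rows(increments=[{"offset": [-12, -34, 0], "twist": 0, "grip": 0.8}, {"offset": [-24, -68, 0], "twist": 0, "grip": 0.8}, {"offset": [-36, -102, 0], "twist": 0, "grip": 0.8}, {"offset": [-48, -136, 0], "twist": 0, "grip": 0.8}, {"offset": [-60, -170, 0], "twist": 0, "grip": 0.8}])

```text
time: 5.7
tool_pos: [0.5354, 0.1471, 0.403]
tool_rot: [0.0, 1.0, 0.0, -0.0]
contact_force: [0.0, 0.4, 0.5]
gripper_width: 0.798
```

Request:
play_rows(increments=[{"offset": [-10, -34, 0], "twist": 0, "grip": 0.8}, {"offset": [-20, -68, 0], "twist": 0, "grip": 0.8}, {"offset": [-30, -102, 0], "twist": 0, "grip": 0.8}, {"offset": [-40, -120, 0], "twist": 0, "grip": 0.8}, {"offset": [-40, -120, 0], "twist": 0, "grip": 0.8}])

```text
time: 6.12
tool_pos: [0.4946, 0.2686, 0.4028]
tool_rot: [-0.0, 1.0, 0.003, -0.001]
contact_force: [0.1, 0.3, -0.4]
gripper_width: 0.803
```

```bash
cat > look.py <<'E'
from h import *
import sys
np.set_printoptions(precision=3,suppress=True)
def look(name,qs=("cyl_1","jaw_insert"),cam="wrist"):
    c=manip.get_calibration(cam); T=np.array(c["T"]); f=manip.grab_frame(cam); cv2.imwrite(f"pics/{name}.png",f)
    import pickle; pickle.dump(c,open(f"pics/{name}.pkl","wb"))
    for q in qs:
        for d in manip.tip_of(q,cam)[:6]:
            p=T[:3,:3]@np.array(d["xyz"])+T[:3,3]; print(q,round(d["p"],2),p)
    return f,c
E
python3 - <<'E'
from look import *
look("w1")
print(manip.state()["tool_pos"],manip.get_calibration("wrist")["T"],manip.state()["joint_pos"])
E
```

```text
cyl_1 0.75 [0.536 0.339 0.002]
cyl_1 0.65 [0.534 0.242 0.002]
cyl_1 0.62 [ 0.522  0.49  -0.004]
cyl_1 0.6 [0.433 0.24  0.002]
cyl_1 0.56 [0.364 0.485 0.001]
jaw_insert 0.77 [ 0.421  0.583 -0.003]
jaw_insert 0.7 [0.433 0.342 0.   ]
[0.496 0.265 0.403] [[ 0.    -0.953 -0.303  0.575]
 [-1.    -0.    -0.001  0.265]
 [ 0.     0.303 -0.953  0.371]
 [ 0.     0.     0.     1.   ]] [ 0.359 -0.094  1.76  -0.001  1.475  1.929]
```

View pics/w1.png

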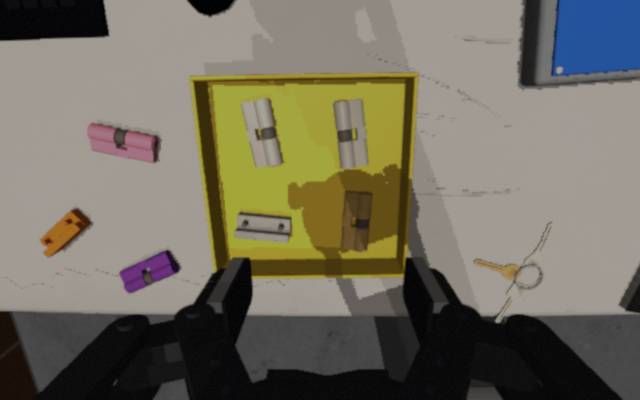

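```bash
python3 - <<'E'
from look import *
import pickle
c=pickle.load(open("pics/w1.pkl","rb"))
for n,a,b in [("gL",(257.5,100),(268.5,165)),("gR",(349,100),(353,167)),("br",(359,192),(355,250))]:
    P,Q=[px2w("wrist",*k,.021,c=c) for k in(a,b)]; d=P-Q; print(n,(P+Q)/2,np.linalg.norm(d),np.arctan2(d[1],d[0]))
for k in [(192,77),(416,74),(405,275),(219,275)]: print(px2w("wrist",*k,.045,c=c))
E
```

```text
gL [0.534 0.335 0.021] 0.06592340455527748 0.12070669181459504
gR [0.534 0.245 0.021] 0.06773489986617899 0.08562150484530424
br [0.438 0.236 0.021] 0.06847795435626591 -0.03268200718913994
[0.588 0.393 0.045]
[0.591 0.189 0.045]
[0.386 0.184 0.045]
[0.385 0.386 0.045]
```

Request:
play_rows(increments=[{"offset": [19, 11, 20], "twist": -0.05, "grip": 0.62}, {"offset": [38, 21, 50], "twist": -0.086, "grip": 0.62}, {"offset": [38, 21, 85], "twist": -0.086, "grip": 0.62}, {"offset": [38, 21, 110], "twist": -0.086, "grip": 0.62}, {"offset": [38, 21, 120], "twist": -0.086, "grip": 0.62}])

```text
time: 6.68
tool_pos: [0.5336, 0.2424, 0.2777]
tool_rot: [0.001, 0.999, 0.042, -0.004]
contact_force: [-0.4, 0.1, -0.3]
gripper_width: 0.619
```

```bash
python3 - <<'E'
from look import *
f,c=look("w2",("cyl_1",))
s=manip.state(); print(s["tool_pos"],ax()[:,0])
E
```

```text
cyl_1 0.91 [0.431 0.241 0.004]
cyl_1 0.77 [0.533 0.337 0.002]
cyl_1 0.72 [ 0.52   0.489 -0.003]
cyl_1 0.71 [ 0.367  0.487 -0.   ]
cyl_1 0.59 [0.534 0.245 0.001]
[0.534 0.243 0.28 ] [ 0.996  0.084 -0.005]
```

View pics/w2.png

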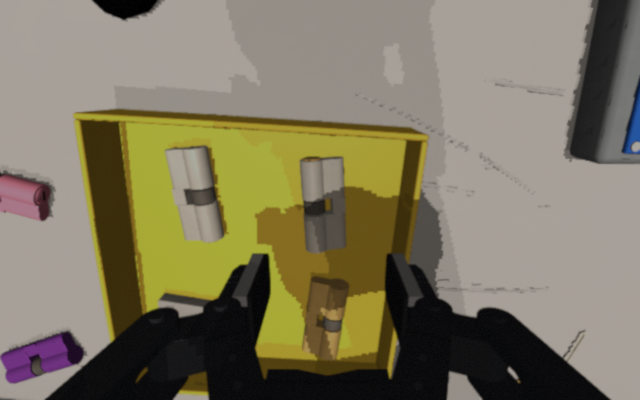

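The grey cylinder at (323,205) is centred and aligned between the jaws. Descending to grip it.

Request:
play_rows(increments=[{"offset": [0, 0, 30], "twist": 0, "grip": 0.62}, {"offset": [0, 0, 60], "twist": 0, "grip": 0.62}, {"offset": [0, 0, 82], "twist": 0, "grip": 0.62}, {"offset": [0, 0, 95], "twist": 0, "grip": 0.62}, {"offset": [0, 0, 102], "twist": 0, "grip": 0.62}])

```text
time: 7.2
tool_pos: [0.5347, 0.2444, 0.1807]
tool_rot: [0.0, 0.999, 0.043, 0.0]
contact_force: [0.1, 0.2, -0.1]
gripper_width: 0.62
```

Request:
play_rows(increments=[{"offset": [0, 0, 0], "twist": 0, "grip": 0.5}, {"offset": [0, 0, 0], "twist": 0, "grip": 0.2}, {"offset": [0, 0, 0], "twist": 0, "grip": 0.1}, {"offset": [0, 0, 0], "twist": 0, "grip": 0.1}, {"offset": [0, 0, 0], "twist": 0, "grip": 0.1}])

```text
time: 7.62
tool_pos: [0.5354, 0.2449, 0.183]
tool_rot: [-0.0, 0.999, 0.043, 0.002]
contact_force: [0.0, -0.1, 4.4]
gripper_width: 0.324
```

Request:
play_rows(increments=[{"offset": [0, 0, -8], "twist": 0, "grip": 0.1}, {"offset": [0, 0, -30], "twist": 0, "grip": 0.1}, {"offset": [0, 0, -65], "twist": 0, "grip": 0.1}, {"offset": [0, 0, -100], "twist": 0, "grip": 0.1}, {"offset": [5, 20, -130], "twist": 0, "grip": 0.1}])

```text
time: 8.03
tool_pos: [0.5399, 0.2268, 0.3127]
tool_rot: [-0.001, 0.999, 0.045, -0.0]
contact_force: [0.8, 0.1, -1.6]
gripper_width: 0.322
```

Request:
play_rows(increments=[{"offset": [9, 35, 0], "twist": 0, "grip": 0.1}, {"offset": [18, 70, 0], "twist": 0, "grip": 0.1}, {"offset": [27, 105, 0], "twist": 0, "grip": 0.1}, {"offset": [36, 140, 0], "twist": 0, "grip": 0.1}, {"offset": [45, 175, 0], "twist": 0, "grip": 0.1}])

```text
time: 8.45
tool_pos: [0.6007, 0.0531, 0.3107]
tool_rot: [-0.0, 0.999, 0.043, -0.0]
contact_force: [0.3, 0.5, -1.3]
gripper_width: 0.327
```

Request:
play_rows(increments=[{"offset": [9, 35, 0], "twist": 0, "grip": 0.1}, {"offset": [18, 70, 0], "twist": 0, "grip": 0.1}, {"offset": [27, 105, 0], "twist": 0, "grip": 0.1}, {"offset": [36, 135, 0], "twist": 0, "grip": 0.1}, {"offset": [42, 160, 0], "twist": 0, "grip": 0.1}])

```text
time: 8.87
tool_pos: [0.6567, -0.1034, 0.3105]
tool_rot: [-0.0, 0.999, 0.043, -0.0]
contact_force: [-0.2, 0.7, -1.3]
gripper_width: 0.325
```

Request:
play_rows(increments=[{"offset": [0, 0, 20], "twist": 0, "grip": 0.1}, {"offset": [0, 0, 35], "twist": 0, "grip": 0.1}, {"offset": [0, 0, 45], "twist": 0, "grip": 0.1}, {"offset": [0, 0, 55], "twist": 0, "grip": 0.1}, {"offset": [0, 0, 60], "twist": 0, "grip": 0.1}])

```text
time: 9.28
tool_pos: [0.6556, -0.1, 0.248]
tool_rot: [-0.001, 0.999, 0.044, -0.002]
contact_force: [0.1, 0.5, -1.8]
gripper_width: 0.322
```

```bash
python3 - <<'E'
from look import *
f,c=look("w3",("cyl_1","plate"))
s=manip.state(); print(s["tool_pos"],ax()[:,0],s["gripper_width"])
E
```

```text
cyl_1 0.88 [ 0.652 -0.104  0.069]
plate 0.63 [ 0.654 -0.041  0.034]
[ 0.656 -0.1    0.25 ] [ 0.996  0.087 -0.001] 0.3213338383990453
```

View pics/w3.png

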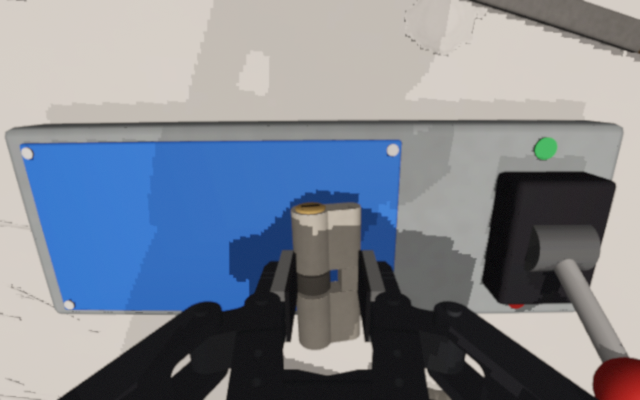

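Cylinder held level over the right part of the blue plate at (328,280). Now laying it down.

Request:
play_rows(increments=[{"offset": [0, 0, 10], "twist": 0, "grip": 0.1}, {"offset": [0, 0, 20], "twist": 0, "grip": 0.1}, {"offset": [0, 0, 27], "twist": 0, "grip": 0.1}, {"offset": [0, 0, 30], "twist": 0, "grip": 0.1}, {"offset": [0, 0, 30], "twist": 0, "grip": 0.1}])

```text
time: 9.85
tool_pos: [0.6563, -0.1011, 0.2197]
tool_rot: [-0.0, 0.999, 0.043, -0.001]
contact_force: [-0.6, 0.4, -2.3]
gripper_width: 0.324
```

Request:
play_rows(increments=[{"offset": [0, 0, 0], "twist": 0, "grip": 0.38}, {"offset": [0, 0, 0], "twist": 0, "grip": 0.45}, {"offset": [0, 0, 0], "twist": 0, "grip": 0.5}, {"offset": [0, 0, -15], "twist": 0, "grip": 0.5}, {"offset": [0, 0, -50], "twist": 0, "grip": 0.5}])

```text
time: 10.27
tool_pos: [0.6546, -0.1007, 0.2663]
tool_rot: [-0.002, 0.999, 0.043, -0.005]
contact_force: [0.6, -0.0, -0.4]
gripper_width: 0.505
```

Request:
play_rows(increments=[{"offset": [-6, -30, -20], "twist": 0, "grip": 0.6}, {"offset": [-13, -65, -40], "twist": 0, "grip": 0.62}, {"offset": [-20, -101, -40], "twist": 0, "grip": 0.62}, {"offset": [-26, -138, -40], "twist": 0, "grip": 0.62}, {"offset": [-33, -175, -40], "twist": 0, "grip": 0.62}])

```text
time: 10.68
tool_pos: [0.6085, 0.0716, 0.3137]
tool_rot: [0.0, 0.999, 0.043, 0.002]
contact_force: [0.7, -0.1, -0.4]
gripper_width: 0.621
```

Request:
play_rows(increments=[{"offset": [-7, -35, 0], "twist": 0, "grip": 0.62}, {"offset": [-13, -70, 0], "twist": 0, "grip": 0.62}, {"offset": [-20, -105, 0], "twist": 0, "grip": 0.62}, {"offset": [-26, -140, 0], "twist": 0, "grip": 0.62}, {"offset": [-33, -175, 0], "twist": 0, "grip": 0.62}])

```text
time: 11.1
tool_pos: [0.5602, 0.2435, 0.3128]
tool_rot: [-0.0, 0.999, 0.043, 0.001]
contact_force: [1.2, 0.4, 0.5]
gripper_width: 0.62
```

Request:
play_rows(increments=[{"offset": [-7, -35, 0], "twist": 0, "grip": 0.62}, {"offset": [-13, -65, 10], "twist": -0.02, "grip": 0.62}, {"offset": [-16, -86, 20], "twist": -0.035, "grip": 0.62}, {"offset": [-18, -96, 30], "twist": -0.035, "grip": 0.62}, {"offset": [-18, -96, 30], "twist": -0.035, "grip": 0.62}])

```text
time: 11.52
tool_pos: [0.5332, 0.3373, 0.2793]
tool_rot: [0.0, 0.998, 0.062, -0.001]
contact_force: [-0.4, -0.1, -0.8]
gripper_width: 0.616
```

```bash
python3 - <<'E'
from look import *
f,c=look("w4",("cyl_1",))
s=manip.state(); print(s["tool_pos"],ax()[:,0],s["gripper_width"])
E
```

```text
cyl_1 0.92 [0.534 0.336 0.002]
cyl_1 0.7 [ 0.523  0.487 -0.003]
[0.535 0.335 0.281] [ 0.993  0.121 -0.   ] 0.6207954052138789
```

View pics/w4.png

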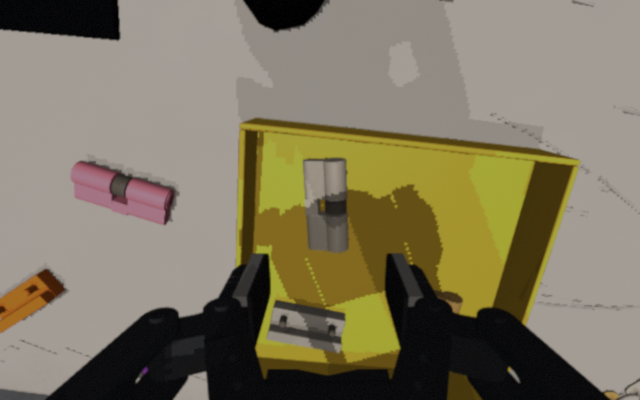

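Second grey cylinder at (327,205) is centred and aligned, and the insert at (307,325) is clear of the fingers.

Request:
play_rows(increments=[{"offset": [0, 0, 30], "twist": 0, "grip": 0.62}, {"offset": [0, 0, 60], "twist": 0, "grip": 0.62}, {"offset": [0, 0, 81], "twist": 0, "grip": 0.62}, {"offset": [0, 0, 93], "twist": 0, "grip": 0.62}, {"offset": [0, 0, 99], "twist": 0, "grip": 0.62}])

```text
time: 12.03
tool_pos: [0.5346, 0.3343, 0.1802]
tool_rot: [0.001, 0.998, 0.06, -0.001]
contact_force: [-0.0, -1.1, 0.4]
gripper_width: 0.622
```

Request:
play_rows(increments=[{"offset": [0, 0, 0], "twist": 0, "grip": 0.5}, {"offset": [0, 0, 0], "twist": 0, "grip": 0.2}, {"offset": [0, 0, 0], "twist": 0, "grip": 0.1}, {"offset": [0, 0, 0], "twist": 0, "grip": 0.1}, {"offset": [0, 0, 0], "twist": 0, "grip": 0.1}])

```text
time: 12.45
tool_pos: [0.5354, 0.3362, 0.1837]
tool_rot: [-0.0, 0.998, 0.061, 0.002]
contact_force: [0.0, -1.3, 3.7]
gripper_width: 0.319
```

Request:
play_rows(increments=[{"offset": [0, 0, -8], "twist": 0, "grip": 0.1}, {"offset": [0, 0, -30], "twist": 0, "grip": 0.1}, {"offset": [0, 0, -65], "twist": 0, "grip": 0.1}, {"offset": [0, 0, -100], "twist": 0, "grip": 0.1}, {"offset": [0, 0, -130], "twist": 0, "grip": 0.1}])

```text
time: 12.87
tool_pos: [0.5342, 0.336, 0.3142]
tool_rot: [-0.0, 0.998, 0.061, 0.0]
contact_force: [0.8, 0.8, -1.9]
gripper_width: 0.319
```

Request:
play_rows(increments=[{"offset": [5, 30, 0], "twist": 0, "grip": 0.1}, {"offset": [12, 65, 0], "twist": 0, "grip": 0.1}, {"offset": [18, 100, 0], "twist": 0, "grip": 0.1}, {"offset": [25, 137, 0], "twist": 0, "grip": 0.1}, {"offset": [32, 174, 0], "twist": 0, "grip": 0.1}])

```text
time: 13.28
tool_pos: [0.5871, 0.1658, 0.3122]
tool_rot: [-0.0, 0.998, 0.061, 0.0]
contact_force: [0.5, -0.7, -2.0]
gripper_width: 0.314
```

Request:
play_rows(increments=[{"offset": [7, 36, 0], "twist": 0, "grip": 0.1}, {"offset": [13, 72, 0], "twist": 0, "grip": 0.1}, {"offset": [20, 110, 0], "twist": 0, "grip": 0.1}, {"offset": [26, 147, 0], "twist": 0, "grip": 0.1}, {"offset": [32, 178, 5], "twist": 0, "grip": 0.1}])

```text
time: 13.7
tool_pos: [0.6411, -0.0081, 0.3084]
tool_rot: [0.0, 0.998, 0.06, 0.001]
contact_force: [1.0, -0.0, -1.8]
gripper_width: 0.321
```

Request:
play_rows(increments=[{"offset": [4, 20, 10], "twist": 0.02, "grip": 0.1}, {"offset": [6, 32, 25], "twist": 0.03, "grip": 0.1}, {"offset": [6, 32, 42], "twist": 0.03, "grip": 0.1}, {"offset": [6, 32, 54], "twist": 0.03, "grip": 0.1}, {"offset": [6, 32, 60], "twist": 0.03, "grip": 0.1}])

```text
time: 14.12
tool_pos: [0.6491, -0.036, 0.2433]
tool_rot: [-0.001, 0.999, 0.046, -0.003]
contact_force: [-0.4, 0.2, -1.3]
gripper_width: 0.316
```

```bash
python3 - <<'E'
from look import *
f,c=look("w5",("cyl_1","plate"))
s=manip.state(); print(s["tool_pos"],ax()[:,0],s["gripper_width"])
E
```

```text
cyl_1 0.96 [ 0.65  -0.037  0.06 ]
cyl_1 0.85 [ 0.656 -0.103  0.037]
[ 0.65  -0.036  0.246] [ 0.996  0.092 -0.002] 0.3229337143674268
```

Request:
play_rows(increments=[{"offset": [0, 0, 10], "twist": 0, "grip": 0.1}, {"offset": [0, 0, 18], "twist": 0, "grip": 0.1}, {"offset": [0, 0, 24], "twist": 0, "grip": 0.1}, {"offset": [0, 0, 27], "twist": 0, "grip": 0.1}, {"offset": [0, 0, 27], "twist": 0, "grip": 0.1}])

```text
time: 14.68
tool_pos: [0.6505, -0.0366, 0.2198]
tool_rot: [-0.0, 0.999, 0.046, -0.0]
contact_force: [-0.2, -0.2, -2.3]
gripper_width: 0.32
```

Request:
play_rows(increments=[{"offset": [0, 0, 0], "twist": 0, "grip": 0.38}, {"offset": [0, 0, 0], "twist": 0, "grip": 0.45}, {"offset": [0, 0, 0], "twist": 0, "grip": 0.5}, {"offset": [0, 0, -15], "twist": 0, "grip": 0.5}, {"offset": [0, 0, -50], "twist": 0, "grip": 0.5}])

```text
time: 15.1
tool_pos: [0.6483, -0.0365, 0.2649]
tool_rot: [-0.001, 0.999, 0.046, -0.005]
contact_force: [-0.4, -0.3, -0.7]
gripper_width: 0.493
```

Request:
play_rows(increments=[{"offset": [-15, -22, -15], "twist": 0, "grip": 0.6}, {"offset": [-34, -52, -35], "twist": 0, "grip": 0.62}, {"offset": [-54, -83, -40], "twist": 0, "grip": 0.62}, {"offset": [-74, -114, -40], "twist": 0, "grip": 0.62}, {"offset": [-94, -146, -40], "twist": 0, "grip": 0.62}])

```text
time: 15.52
tool_pos: [0.5428, 0.1009, 0.3124]
tool_rot: [-0.0, 0.999, 0.045, 0.002]
contact_force: [-0.3, -0.6, -0.5]
gripper_width: 0.619
```

Request:
play_rows(increments=[{"offset": [-20, -31, 0], "twist": 0.03, "grip": 0.62}, {"offset": [-40, -62, 0], "twist": 0.06, "grip": 0.62}, {"offset": [-60, -94, 0], "twist": 0.09, "grip": 0.62}, {"offset": [-80, -124, 0], "twist": 0.125, "grip": 0.62}, {"offset": [-94, -144, 5], "twist": 0.125, "grip": 0.62}])

```text
time: 15.93
tool_pos: [0.4353, 0.2368, 0.3072]
tool_rot: [-0.001, 1.0, -0.017, 0.002]
contact_force: [0.3, -0.9, -0.3]
gripper_width: 0.621
```

Request:
play_rows(increments=[{"offset": [-2, -4, 10], "twist": 0, "grip": 0.62}, {"offset": [-2, -4, 20], "twist": 0, "grip": 0.62}, {"offset": [-2, -4, 25], "twist": 0, "grip": 0.62}, {"offset": [-2, -4, 25], "twist": 0, "grip": 0.62}])

```text
time: 16.27
tool_pos: [0.435, 0.2379, 0.278]
tool_rot: [0.001, 1.0, -0.017, -0.001]
contact_force: [-0.0, 0.1, -0.8]
gripper_width: 0.62
```

```bash
python3 - <<'E'
from look import *
f,c=look("w6",("cyl_1",))
s=manip.state(); print(s["tool_pos"],ax()[:,0],s["gripper_width"])
E
```

```text
cyl_1 0.84 [ 0.431  0.237 -0.001]
cyl_1 0.79 [0.366 0.486 0.001]
[0.436 0.238 0.279] [ 0.999 -0.036 -0.001] 0.6202413373667451
```

View pics/w6.png

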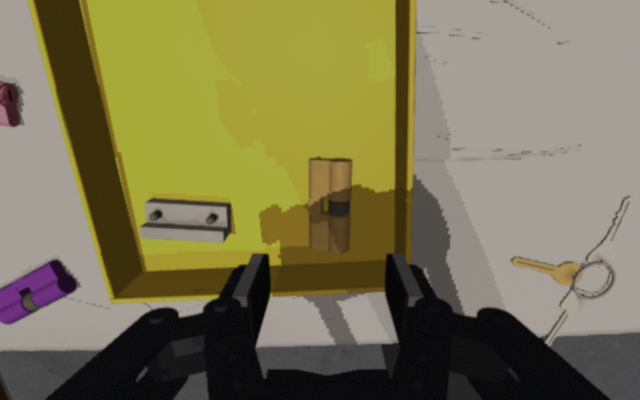

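The brass cylinder at (330,205) is centred and aligned.

Request:
play_rows(increments=[{"offset": [0, 0, 30], "twist": 0, "grip": 0.62}, {"offset": [0, 0, 60], "twist": 0, "grip": 0.62}, {"offset": [0, 0, 81], "twist": 0, "grip": 0.62}, {"offset": [0, 0, 92], "twist": 0, "grip": 0.62}, {"offset": [0, 0, 97], "twist": 0, "grip": 0.62}])

```text
time: 16.78
tool_pos: [0.4349, 0.2381, 0.181]
tool_rot: [0.001, 1.0, -0.018, -0.001]
contact_force: [0.5, 0.1, -0.8]
gripper_width: 0.616
```

Request:
play_rows(increments=[{"offset": [0, 0, 0], "twist": 0, "grip": 0.5}, {"offset": [0, 0, 0], "twist": 0, "grip": 0.2}, {"offset": [0, 0, 0], "twist": 0, "grip": 0.1}, {"offset": [0, 0, 0], "twist": 0, "grip": 0.1}, {"offset": [0, 0, 0], "twist": 0, "grip": 0.1}])

```text
time: 17.2
tool_pos: [0.4359, 0.2392, 0.1845]
tool_rot: [-0.0, 1.0, -0.017, 0.002]
contact_force: [0.7, -1.7, 2.9]
gripper_width: 0.319
```

Request:
play_rows(increments=[{"offset": [0, 0, -8], "twist": 0, "grip": 0.1}, {"offset": [0, 0, -30], "twist": 0, "grip": 0.1}, {"offset": [0, 0, -65], "twist": 0, "grip": 0.1}, {"offset": [0, 0, -100], "twist": 0, "grip": 0.1}, {"offset": [0, 0, -130], "twist": 0, "grip": 0.1}])

```text
time: 17.62
tool_pos: [0.4345, 0.239, 0.315]
tool_rot: [-0.0, 1.0, -0.017, 0.0]
contact_force: [1.1, 0.7, -1.1]
gripper_width: 0.315
```

Request:
play_rows(increments=[{"offset": [20, 19, 0], "twist": -0.02, "grip": 0.1}, {"offset": [44, 41, 0], "twist": -0.04, "grip": 0.1}, {"offset": [69, 64, 0], "twist": -0.06, "grip": 0.1}, {"offset": [94, 87, 0], "twist": -0.09, "grip": 0.1}, {"offset": [119, 111, 0], "twist": -0.127, "grip": 0.1}])

```text
time: 18.03
tool_pos: [0.5506, 0.123, 0.3131]
tool_rot: [-0.0, 0.999, 0.048, -0.0]
contact_force: [0.6, 0.9, -1.7]
gripper_width: 0.314
```

```bash
python3 - <<'E'
from h import *
s=manip.state(); print(s["tool_pos"],s["gripper_width"],delta([.645,.029,.247]),ax()[:,0])
E
```

```text
[0.55056708 0.12303147 0.31305403] 0.3144523055182084 [ 85.05502073 102.63742569  65.98357136] [ 9.95452283e-01  9.52613958e-02 -1.38058349e-04]
```

Request:
play_rows(increments=[{"offset": [23, 28, 0], "twist": 0, "grip": 0.1}, {"offset": [46, 56, 0], "twist": 0, "grip": 0.1}, {"offset": [67, 81, 5], "twist": 0, "grip": 0.1}, {"offset": [80, 97, 20], "twist": 0, "grip": 0.1}, {"offset": [85, 103, 38], "twist": 0, "grip": 0.1}])

```text
time: 18.45
tool_pos: [0.6466, 0.0269, 0.2765]
tool_rot: [0.0, 0.999, 0.045, 0.002]
contact_force: [-0.3, 0.3, -2.0]
gripper_width: 0.32
```

Request:
play_rows(increments=[{"offset": [0, 0, 15], "twist": 0, "grip": 0.1}, {"offset": [0, 0, 24], "twist": 0, "grip": 0.1}, {"offset": [0, 0, 28], "twist": 0, "grip": 0.1}, {"offset": [0, 0, 28], "twist": 0, "grip": 0.1}])

```text
time: 18.78
tool_pos: [0.6432, 0.0303, 0.2451]
tool_rot: [-0.0, 0.999, 0.047, -0.002]
contact_force: [-0.2, 0.7, -2.6]
gripper_width: 0.316
```

```bash
python3 - <<'E'
from look import *
f,c=look("w7",("cyl_1","plate"))
s=manip.state(); print(s["tool_pos"],s["gripper_width"],delta([.645,.029,.2205]),ax()[:,0])
E
```

```text
cyl_1 0.95 [0.637 0.035 0.059]
cyl_1 0.87 [ 0.648 -0.036  0.037]
cyl_1 0.7 [ 0.658 -0.103  0.038]
plate 0.7 [ 0.654 -0.042  0.04 ]
[0.644 0.03  0.248] 0.3136402677868065 [ 0.466  1.095 27.469] [0.996 0.094 0.002]
```

Request:
play_rows(increments=[{"offset": [0, 1, 10], "twist": 0, "grip": 0.1}, {"offset": [0, 1, 19], "twist": 0, "grip": 0.1}, {"offset": [0, 1, 24], "twist": 0, "grip": 0.1}, {"offset": [0, 1, 27], "twist": 0, "grip": 0.1}, {"offset": [0, 1, 27], "twist": 0, "grip": 0.1}])

```text
time: 19.35
tool_pos: [0.6445, 0.0284, 0.2205]
tool_rot: [-0.0, 0.999, 0.047, -0.001]
contact_force: [-2.4, 0.8, 3.7]
gripper_width: 0.317
```

Request:
play_rows(increments=[{"offset": [0, 0, 0], "twist": 0, "grip": 0.38}, {"offset": [0, 0, 0], "twist": 0, "grip": 0.45}, {"offset": [0, 0, 0], "twist": 0, "grip": 0.5}, {"offset": [0, 0, -15], "twist": 0, "grip": 0.5}, {"offset": [0, 0, -50], "twist": 0, "grip": 0.5}])

```text
time: 19.77
tool_pos: [0.6422, 0.0284, 0.2646]
tool_rot: [-0.001, 0.999, 0.047, -0.006]
contact_force: [0.1, 0.4, -0.2]
gripper_width: 0.498
```

Request:
play_rows(increments=[{"offset": [-8, 0, -30], "twist": 0, "grip": 0.5}, {"offset": [-20, 0, -60], "twist": 0, "grip": 0.5}, {"offset": [-40, 10, -85], "twist": 0, "grip": 0.3}, {"offset": [-60, 30, -100], "twist": 0, "grip": 0}, {"offset": [-75, 60, -100], "twist": 0.05, "grip": 0}])

```text
time: 20.18
tool_pos: [0.5752, -0.0376, 0.3765]
tool_rot: [0.001, 1.0, 0.023, 0.005]
contact_force: [0.8, -0.1, 0.6]
gripper_width: 0.085
```

```bash
python3 - <<'E'
from look import *
f,c=look("w8",("cyl_1","plate","toggle_tip"))
s=manip.state(); print(s["tool_pos"],s["gripper_width"],delta([.58,-.217,.278]),ax()[:,0])
f,c=look("t8",("cyl_1","order_pad","toggle_tip"),"top")
E
```

```text
cyl_1 0.91 [0.64  0.031 0.036]
cyl_1 0.66 [ 0.647 -0.036  0.038]
cyl_1 0.58 [ 0.657 -0.103  0.038]
plate 0.69 [ 0.655 -0.038  0.036]
toggle_tip 0.78 [ 0.636 -0.221  0.12 ]
[ 0.575 -0.039  0.371] 0.0032872709933740784 [ -2.756 178.205  92.781] [0.999 0.042 0.002]
cyl_1 0.74 [0.482 0.289 0.001]
cyl_1 0.66 [0.64  0.03  0.038]
cyl_1 0.54 [0.516 0.489 0.002]
cyl_1 0.47 [ 0.364  0.485 -0.001]
order_pad 0.95 [ 0.401 -0.206 -0.003]
toggle_tip 0.52 [ 0.634 -0.222  0.122]
```

View pics/w8.png

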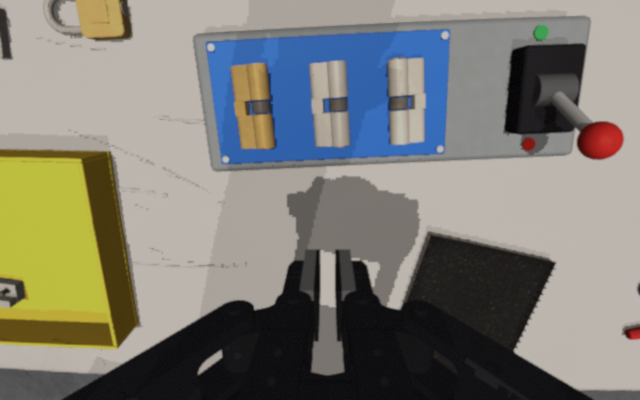

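All three cylinders lie on the plate at (253,105), (330,104) and (406,101). The toggle is off, with its ball at (600,140). Going to its robot side with the jaws shut.

Request:
play_rows(increments=[{"offset": [-5, 38, 0], "twist": 0, "grip": 0}, {"offset": [-5, 76, 0], "twist": 0, "grip": 0}, {"offset": [-5, 114, 0], "twist": 0, "grip": 0}, {"offset": [-5, 152, 0], "twist": 0, "grip": 0}, {"offset": [-5, 178, 10], "twist": 0.02, "grip": 0}])

```text
time: 21.0
tool_pos: [0.5789, -0.2187, 0.3617]
tool_rot: [0.001, 1.0, 0.011, 0.002]
contact_force: [0.9, -0.3, -0.1]
gripper_width: -0.0
```

Request:
play_rows(increments=[{"offset": [0, 0, 30], "twist": 0, "grip": 0}, {"offset": [0, 0, 55], "twist": 0, "grip": 0}, {"offset": [0, 0, 73], "twist": 0, "grip": 0}, {"offset": [0, 0, 83], "twist": 0, "grip": 0}, {"offset": [0, 0, 83], "twist": 0, "grip": 0}])

```text
time: 21.42
tool_pos: [0.5774, -0.2154, 0.273]
tool_rot: [-0.002, 1.0, 0.012, -0.003]
contact_force: [-0.4, 0.1, -0.5]
gripper_width: 0.0
```

```bash
python3 - <<'E'
from h import *
s=manip.state(); print(s["tool_pos"],s["gripper_width"],delta([.679,-.211,.278]),ax()[:,0])
E
```

```text
[ 0.57743546 -0.21541394  0.27295366] 6.824659485019197e-05 [101.61178132  -1.97037269  -5.60965443] [ 0.9996909   0.02422199 -0.00560432]
```

Request:
play_rows(increments=[{"offset": [20, 0, -4], "twist": 0, "grip": 0}, {"offset": [38, 0, -4], "twist": 0, "grip": 0}, {"offset": [52, 0, -4], "twist": 0, "grip": 0}, {"offset": [66, 0, -4], "twist": 0, "grip": 0}, {"offset": [78, 0, -4], "twist": 0, "grip": 0}])

```text
time: 21.83
tool_pos: [0.6576, -0.2141, 0.2829]
tool_rot: [0.001, 1.0, 0.012, 0.001]
contact_force: [-1.8, 0.8, 0.3]
gripper_width: -0.0
```

Request:
play_rows(increments=[{"offset": [9, -1, 0], "twist": 0, "grip": 0}, {"offset": [15, -1, 0], "twist": 0, "grip": 0}, {"offset": [18, -1, 0], "twist": 0, "grip": 0}, {"offset": [20, -1, 0], "twist": 0, "grip": 0}, {"offset": [20, -1, 0], "twist": 0, "grip": 0}])

```text
time: 22.25
tool_pos: [0.6762, -0.213, 0.2809]
tool_rot: [0.0, 1.0, 0.012, 0.0]
contact_force: [-1.1, 0.4, 0.1]
gripper_width: 0.0
```

Request:
play_rows(increments=[{"offset": [2, 0, 0], "twist": 0, "grip": 0}, {"offset": [3, 0, 0], "twist": 0, "grip": 0}, {"offset": [4, 0, 0], "twist": 0, "grip": 0}, {"offset": [4, 0, 0], "twist": 0, "grip": 0}])

```text
time: 22.58
tool_pos: [0.6791, -0.2132, 0.2805]
tool_rot: [-0.0, 1.0, 0.012, -0.002]
contact_force: [-6.4, 0.6, 3.0]
gripper_width: 0.001
```

Request:
play_rows(increments=[{"offset": [-6, 0, 0], "twist": 0, "grip": 0}, {"offset": [-15, 0, -15], "twist": 0, "grip": 0}, {"offset": [-15, 0, -45], "twist": 0, "grip": 0}, {"offset": [-15, 0, -80], "twist": 0, "grip": 0}, {"offset": [-15, 0, -90], "twist": 0, "grip": 0}])

```text
time: 23.0
tool_pos: [0.6657, -0.2139, 0.3779]
tool_rot: [0.002, 1.0, 0.012, 0.005]
contact_force: [1.5, -0.6, 1.8]
gripper_width: -0.0
```

Request:
play_rows(increments=[{"offset": [15, 0, -5], "twist": 0, "grip": 0}, {"offset": [40, 0, -5], "twist": 0, "grip": 0}, {"offset": [65, 0, -5], "twist": 0, "grip": 0}, {"offset": [80, 0, -5], "twist": 0, "grip": 0}, {"offset": [80, 0, -5], "twist": 0, "grip": 0}])

```text
time: 23.42
tool_pos: [0.7467, -0.2112, 0.3752]
tool_rot: [0.0, 1.0, 0.012, 0.001]
contact_force: [-0.1, -0.0, -1.2]
gripper_width: 0.0
```

```bash
python3 - <<'E'
from look import *
look("t9",("toggle_tip",),"top"); look("s9",("toggle_tip","cyl_1"),"scene")
s=manip.state(); print(s["time"],s["tool_pos"],delta([.745,-.211,.278]))
E
```

```text
toggle_tip 0.64 [ 0.704 -0.214  0.118]
cyl_1 0.85 [0.373 0.482 0.   ]
cyl_1 0.8 [0.52  0.488 0.001]
cyl_1 0.57 [0.645 0.027 0.043]
cyl_1 0.49 [ 0.656 -0.103  0.042]
23.6667 [ 0.744 -0.212  0.376] [ 0.82  -0.669 97.696]
```

Request:
play_rows(increments=[{"offset": [0, 0, 0], "twist": 0, "grip": 0}, {"offset": [0, 0, 0], "twist": 0, "grip": 0}, {"offset": [0, 0, 0], "twist": 0, "grip": 0}, {"offset": [0, 0, 0], "twist": 0, "grip": 0}, {"offset": [0, 0, 0], "twist": 0, "grip": 0}])

```text
time: 24.08
tool_pos: [0.7449, -0.2115, 0.3759]
tool_rot: [0.0, 1.0, 0.012, 0.0]
contact_force: [-0.4, 0.9, -0.1]
gripper_width: -0.004
```

Request:
play_rows(increments=[{"offset": [0, 0, 0], "twist": 0, "grip": 0}, {"offset": [0, 0, 0], "twist": 0, "grip": 0}, {"offset": [0, 0, 0], "twist": 0, "grip": 0}, {"offset": [0, 0, 0], "twist": 0, "grip": 0}, {"offset": [0, 0, 0], "twist": 0, "grip": 0}])

```text
time: 24.5
tool_pos: [0.745, -0.2115, 0.3757]
tool_rot: [-0.0, 1.0, 0.012, 0.0]
contact_force: [0.2, -0.3, 0.0]
gripper_width: 0.001
```

Request:
play_rows(increments=[{"offset": [0, 0, 0], "twist": 0, "grip": 0}, {"offset": [0, 0, 0], "twist": 0, "grip": 0}, {"offset": [0, 0, 0], "twist": 0, "grip": 0}, {"offset": [0, 0, 0], "twist": 0, "grip": 0}, {"offset": [0, 0, 0], "twist": 0, "grip": 0}])

```text
time: 24.92
tool_pos: [0.745, -0.2115, 0.3757]
tool_rot: [-0.0, 1.0, 0.012, -0.0]
contact_force: [-0.7, 0.6, 0.5]
gripper_width: 0.002
```

Request:
play_rows(increments=[{"offset": [0, 0, 0], "twist": 0, "grip": 0}, {"offset": [0, 0, 0], "twist": 0, "grip": 0}, {"offset": [0, 0, 0], "twist": 0, "grip": 0}, {"offset": [0, 0, 0], "twist": 0, "grip": 0}, {"offset": [0, 0, 0], "twist": 0, "grip": 0}])

```text
time: 25.33
tool_pos: [0.745, -0.2116, 0.3757]
tool_rot: [0.0, 1.0, 0.012, 0.0]
contact_force: [0.1, -0.4, 0.1]
gripper_width: -0.006
```

```bash
python3 - <<'E'
from look import *
f=cv2.imread("pics/s9.png"); cv2.imwrite("pics/s9c.png",cv2.resize(f[60:190,250:450],None,fx=3,fy=3))
E
```

```text
(no output)
```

View pics/s9c.png

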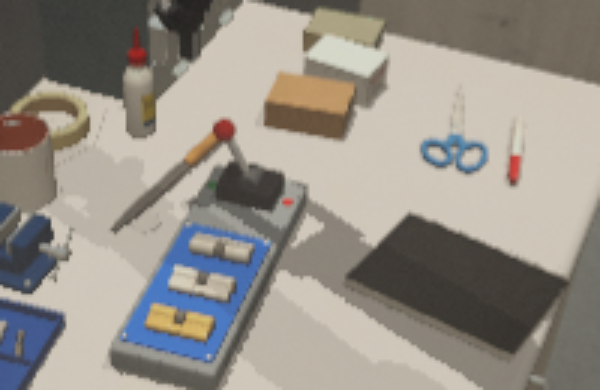

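The ball at (224,130) leans away, so the toggle is on, with all three cylinders on the plate. It has been on for about 3 s, so I throw it off.

Request:
play_rows(increments=[{"offset": [0, 0, 30], "twist": 0, "grip": 0}, {"offset": [0, 0, 60], "twist": 0, "grip": 0}, {"offset": [0, 0, 82], "twist": 0, "grip": 0}, {"offset": [0, 0, 96], "twist": 0, "grip": 0}, {"offset": [0, 0, 96], "twist": 0, "grip": 0}])

```text
time: 25.75
tool_pos: [0.7437, -0.2111, 0.2743]
tool_rot: [-0.002, 1.0, 0.012, -0.004]
contact_force: [-0.6, 0.2, -0.9]
gripper_width: 0.002
```

Request:
play_rows(increments=[{"offset": [-15, 0, 0], "twist": 0, "grip": 0}, {"offset": [-28, 0, 0], "twist": 0, "grip": 0}, {"offset": [-40, 0, 0], "twist": 0, "grip": 0}, {"offset": [-52, 0, 0], "twist": 0, "grip": 0}, {"offset": [-63, 0, 0], "twist": 0, "grip": 0}])

```text
time: 26.17
tool_pos: [0.6825, -0.2134, 0.2832]
tool_rot: [0.001, 1.0, 0.012, 0.003]
contact_force: [0.7, -1.1, 1.2]
gripper_width: -0.002
```

Request:
play_rows(increments=[{"offset": [-7, 0, 0], "twist": 0, "grip": 0}, {"offset": [-13, 0, 0], "twist": 0, "grip": 0}, {"offset": [-18, 0, 0], "twist": 0, "grip": 0}, {"offset": [-21, 0, 0], "twist": 0, "grip": 0}, {"offset": [-21, 0, 0], "twist": 0, "grip": 0}])

```text
time: 26.58
tool_pos: [0.6607, -0.2135, 0.2798]
tool_rot: [-0.0, 1.0, 0.012, -0.0]
contact_force: [0.7, -0.4, -0.5]
gripper_width: 0.002
```

Request:
play_rows(increments=[{"offset": [-2, 0, 0], "twist": 0, "grip": 0}, {"offset": [-4, 0, 0], "twist": 0, "grip": 0}, {"offset": [-5, 0, 0], "twist": 0, "grip": 0}, {"offset": [-5, 0, 0], "twist": 0, "grip": 0}])

```text
time: 26.92
tool_pos: [0.6573, -0.2133, 0.2797]
tool_rot: [0.0, 1.0, 0.012, 0.003]
contact_force: [9.3, -0.7, -4.8]
gripper_width: 0.0
```

Request:
play_rows(increments=[{"offset": [6, 0, -5], "twist": 0, "grip": 0}, {"offset": [8, 0, -30], "twist": 0, "grip": 0}, {"offset": [8, 0, -60], "twist": 0, "grip": 0}, {"offset": [8, 0, -85], "twist": 0, "grip": 0}, {"offset": [8, -15, -95], "twist": 0, "grip": 0.2}])

```text
time: 27.33
tool_pos: [0.6644, -0.2002, 0.3799]
tool_rot: [0.002, 1.0, 0.01, 0.003]
contact_force: [0.1, -0.7, 1.3]
gripper_width: 0.13
```

Request:
play_rows(increments=[{"offset": [-5, -30, 0], "twist": -0.02, "grip": 0.6}, {"offset": [-6, -60, 0], "twist": -0.04, "grip": 0.6}, {"offset": [-6, -85, 10], "twist": -0.066, "grip": 0.6}, {"offset": [-6, -96, 35], "twist": -0.066, "grip": 0.6}, {"offset": [-6, -97, 55], "twist": -0.066, "grip": 0.6}])

```text
time: 27.75
tool_pos: [0.6551, -0.0979, 0.3189]
tool_rot: [-0.001, 0.999, 0.046, -0.0]
contact_force: [0.5, 0.2, -0.5]
gripper_width: 0.599
```

```bash
python3 - <<'E'
from look import *
f,c=look("w10",("cyl_1","toggle_tip","order_pad"))
s=manip.state(); print(s["tool_pos"],s["gripper_width"],delta([.656,-.102,.2215]),ax()[:,0])
f,c=look("t10",("order_pad","toggle_tip"),"top")
E
```

```text
cyl_1 0.85 [0.641 0.033 0.039]
cyl_1 0.79 [ 0.655 -0.103  0.039]
toggle_tip 0.66 [ 0.635 -0.221  0.119]
[ 0.655 -0.101  0.319] 0.5987255950606825 [ 0.937  1.128 97.449] [ 0.996  0.09  -0.002]
order_pad 0.6 [ 0.4   -0.208 -0.005]
```

View pics/w10.png

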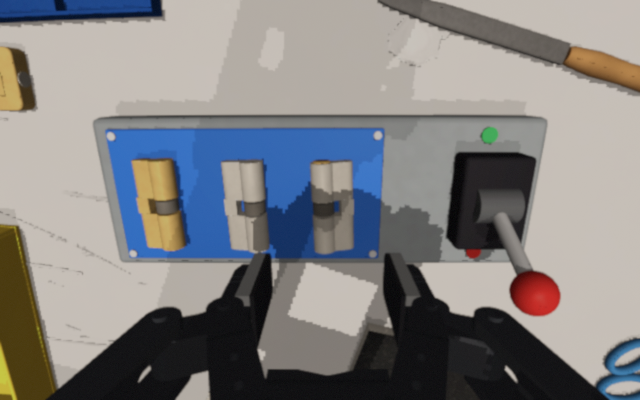

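Toggle ball at (535,293) leans toward the robot, so it is off. The right grey cylinder at (331,207) sits between the jaws.

Request:
play_rows(increments=[{"offset": [1, 1, 30], "twist": 0, "grip": 0.6}, {"offset": [1, 1, 60], "twist": 0, "grip": 0.6}, {"offset": [1, 1, 80], "twist": 0, "grip": 0.6}, {"offset": [1, 1, 92], "twist": 0, "grip": 0.6}, {"offset": [1, 1, 97], "twist": 0, "grip": 0.6}])

```text
time: 28.52
tool_pos: [0.6561, -0.1028, 0.2212]
tool_rot: [-0.0, 0.999, 0.044, -0.001]
contact_force: [-0.4, -0.2, -0.7]
gripper_width: 0.603
```

Request:
play_rows(increments=[{"offset": [0, 0, 0], "twist": 0, "grip": 0.5}, {"offset": [0, 0, 0], "twist": 0, "grip": 0.2}, {"offset": [0, 0, 0], "twist": 0, "grip": 0.1}, {"offset": [0, 0, 0], "twist": 0, "grip": 0.1}, {"offset": [0, 0, 0], "twist": 0, "grip": 0.1}])

```text
time: 28.93
tool_pos: [0.6586, -0.1021, 0.2286]
tool_rot: [0.0, 0.999, 0.045, 0.004]
contact_force: [-1.8, 4.6, 11.8]
gripper_width: 0.103
```

Request:
play_rows(increments=[{"offset": [0, 0, -8], "twist": 0, "grip": 0.1}, {"offset": [0, 0, -30], "twist": 0, "grip": 0.1}, {"offset": [0, 0, -60], "twist": 0, "grip": 0.1}, {"offset": [0, 0, -85], "twist": 0, "grip": 0.1}, {"offset": [0, 0, -95], "twist": 0, "grip": 0.1}])

```text
time: 29.35
tool_pos: [0.6577, -0.1029, 0.3242]
tool_rot: [0.002, 0.999, 0.045, 0.004]
contact_force: [1.4, -0.2, 1.9]
gripper_width: 0.098
```

```bash
cat > pad.py <<'E'
from look import *
def pad(name):
    f,c=look(name,("order_pad",),"top"); h=cv2.cvtColor(f,cv2.COLOR_BGR2HSV)
    m=np.zeros(h.shape[:2],np.uint8); m[200:285,375:460]=1; m&=(h[...,2]<60)
    k,l,s,_=cv2.connectedComponentsWithStats(m); i=1+np.argmax(s[1:,4]); ys,xs=np.where(l==i)
    P=np.array([px2w("top",x,y,.012,c=c)[:2] for x,y in zip(xs,ys)])
    print(cv2.minAreaRect((P*1000).astype(np.float32)))
    s=manip.state(); print(s["time"],s["tool_pos"],s["gripper_width"],ax()[:,0])
E
python3 -c "
from pad import *
pad('t11')"
```

```text
order_pad 0.75 [ 0.401 -0.207 -0.003]
order_pad 0.6 [0.64  0.029 0.038]
((395.1713562011719, -231.31993103027344), (85.33650207519531, 209.1255645751953), 79.45709228515625)
29.45 [ 0.657 -0.103  0.322] 0.09719451059461852 [0.996 0.089 0.007]
```

Grasp missed: the jaws closed to 0.10. Looking again.

```bash
python3 - <<'E'
from look import *
f,c=look("w11",("cyl_1",))
E
```

```text
cyl_1 0.74 [ 0.657 -0.112  0.042]
cyl_1 0.71 [ 0.65  -0.036  0.04 ]
cyl_1 0.65 [0.638 0.029 0.041]
```

View pics/w11.png

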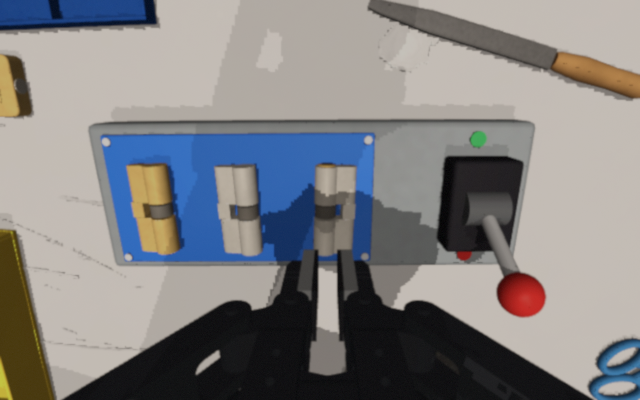

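The cylinder still lies flat at (335,210), nudged a few mm to the right: my jaws closed too high and rode over it. I'll retry 3 mm lower, re-centred.

```bash
python3 - <<'E'
from look import *
import pickle
c=pickle.load(open("pics/w11.pkl","rb"))
for n,a,b in [("R",(336,165),(333.5,254)),("M",(236,166),(242,254)),("B",(149,165),(159,252))]:
    P,Q=[px2w("wrist",*k,.055,c=c) for k in(a,b)]; d=P-Q; print(n,(P+Q)/2,np.linalg.norm(d),np.arctan2(d[1],d[0]))
s=manip.state(); print(s["tool_pos"],delta([.657,-.109,.217]))
c=pickle.load(open("pics/w10.pkl","rb"))
P,Q=[px2w("wrist",*k,.055,c=c) for k in((331,161),(333,252))]; print("before",(P+Q)/2)
E
```

```text
R [ 0.656 -0.109  0.055] 0.06891665638953144 0.06885817503612557
M [ 0.65  -0.039  0.055] 0.06827809343049321 0.0764498693144199
B [0.645 0.024 0.055] 0.06770631758648518 0.047154972813715425
[ 0.656 -0.102  0.317] [ 0.297  6.604 99.981]
before [ 0.655 -0.101  0.055]
```

Request:
play_rows(increments=[{"offset": [0, 0, 0], "twist": 0, "grip": 0.5}, {"offset": [0, 0, 0], "twist": 0, "grip": 0.62}, {"offset": [0, 0, 0], "twist": 0, "grip": 0.62}])

```text
time: 29.8
tool_pos: [0.656, -0.1024, 0.3156]
tool_rot: [-0.0, 0.999, 0.045, -0.002]
contact_force: [-0.3, 0.9, 0.0]
gripper_width: 0.521
```

Request:
play_rows(increments=[{"offset": [0, 6, 25], "twist": 0.01, "grip": 0.62}, {"offset": [0, 6, 50], "twist": 0.01, "grip": 0.62}, {"offset": [0, 6, 70], "twist": 0.01, "grip": 0.62}, {"offset": [0, 6, 80], "twist": 0.01, "grip": 0.62}, {"offset": [0, 6, 80], "twist": 0.01, "grip": 0.62}])

```text
time: 30.22
tool_pos: [0.6555, -0.1081, 0.2333]
tool_rot: [-0.001, 0.999, 0.04, -0.004]
contact_force: [-0.8, 0.4, -1.6]
gripper_width: 0.621
```

Request:
play_rows(increments=[{"offset": [0, 0, 8], "twist": 0, "grip": 0.62}, {"offset": [0, 0, 14], "twist": 0, "grip": 0.62}, {"offset": [0, 0, 17], "twist": 0, "grip": 0.62}, {"offset": [0, 0, 17], "twist": 0, "grip": 0.62}])

```text
time: 30.55
tool_pos: [0.657, -0.1084, 0.2206]
tool_rot: [-0.0, 0.999, 0.04, -0.0]
contact_force: [-0.2, 1.3, -0.7]
gripper_width: 0.619
```

Request:
play_rows(increments=[{"offset": [0, 0, 3], "twist": 0, "grip": 0.5}, {"offset": [0, 0, 3], "twist": 0, "grip": 0.4}, {"offset": [0, 0, 3], "twist": 0, "grip": 0.3}, {"offset": [0, 0, 3], "twist": 0, "grip": 0.2}, {"offset": [0, 0, 3], "twist": 0, "grip": 0.1}])

```text
time: 30.97
tool_pos: [0.6572, -0.1085, 0.2183]
tool_rot: [0.0, 0.999, 0.04, 0.0]
contact_force: [-0.8, -0.2, 1.5]
gripper_width: 0.325
```

Request:
play_rows(increments=[{"offset": [0, 0, 0], "twist": 0, "grip": 0.1}, {"offset": [0, 0, 0], "twist": 0, "grip": 0.1}, {"offset": [0, 0, 0], "twist": 0, "grip": 0.1}])

```text
time: 31.22
tool_pos: [0.6573, -0.1085, 0.2183]
tool_rot: [0.0, 0.999, 0.04, 0.0]
contact_force: [0.1, -0.7, 3.9]
gripper_width: 0.33
```

Firm hold at width 0.33. Lifting it high and carrying it to the pad.

Request:
play_rows(increments=[{"offset": [0, 0, -8], "twist": 0, "grip": 0.1}, {"offset": [0, 0, -30], "twist": 0, "grip": 0.1}, {"offset": [0, 0, -65], "twist": 0, "grip": 0.1}, {"offset": [0, 0, -100], "twist": 0, "grip": 0.1}, {"offset": [-5, 3, -130], "twist": 0, "grip": 0.1}])

```text
time: 31.63
tool_pos: [0.6523, -0.1114, 0.3491]
tool_rot: [-0.0, 0.999, 0.04, -0.0]
contact_force: [0.7, -0.6, -1.7]
gripper_width: 0.325
```

Request:
play_rows(increments=[{"offset": [-28, 15, 0], "twist": 0.05, "grip": 0.1}, {"offset": [-58, 32, 0], "twist": 0.1, "grip": 0.1}, {"offset": [-88, 48, 0], "twist": 0.15, "grip": 0.1}, {"offset": [-118, 64, 0], "twist": 0.21, "grip": 0.1}, {"offset": [-148, 80, 0], "twist": 0.27, "grip": 0.1}])

```text
time: 32.05
tool_pos: [0.5093, -0.2036, 0.3469]
tool_rot: [-0.0, 0.995, -0.096, -0.001]
contact_force: [0.7, -0.4, -2.8]
gripper_width: 0.323
```

```bash
python3 -c "
from pad import *
look('w12',('order_pad','cyl_1'))
pad('t12'); print(delta([.443,-.247,.21]))"
```

```text
order_pad 0.68 [ 0.402 -0.204 -0.004]
cyl_1 0.73 [ 0.505 -0.203  0.169]
cyl_1 0.64 [0.641 0.03  0.039]
order_pad 0.62 [ 0.403 -0.207 -0.002]
((418.98529052734375, -153.3814239501953), (73.42536926269531, 344.4693603515625), 67.69697570800781)
32.3 [ 0.511 -0.203  0.347] 0.32087984329843594 [ 0.982 -0.19  -0.   ]
[-58.325  55.86  137.429]
```

View pics/w12.png

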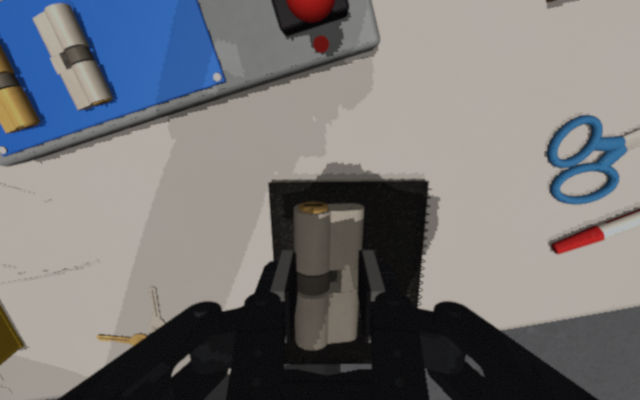

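The pad is where it was. Its far edge runs (271,181)–(426,180), parallel to the jaws' axes, and the cylinder is still held.

Request:
play_rows(increments=[{"offset": [-18, 17, 20], "twist": 0, "grip": 0.1}, {"offset": [-38, 36, 50], "twist": 0, "grip": 0.1}, {"offset": [-53, 51, 80], "twist": 0, "grip": 0.1}, {"offset": [-58, 56, 105], "twist": 0, "grip": 0.1}, {"offset": [-58, 56, 125], "twist": 0, "grip": 0.1}])

```text
time: 32.72
tool_pos: [0.4425, -0.2471, 0.2201]
tool_rot: [-0.001, 0.995, -0.095, -0.001]
contact_force: [0.1, 0.8, -2.1]
gripper_width: 0.322
```

```bash
python3 -c "
from look import *
import pickle
c=pickle.load(open('pics/w12.pkl','rb'))
for k in [(271,181),(426,180)]: print(px2w('wrist',*k,.012,c=c))
s=manip.state(); print(s['tool_pos'],s['gripper_width'],delta([.443,-.247,.1905]))"
```

```text
[ 0.521 -0.153  0.012]
[ 0.495 -0.293  0.012]
[ 0.442 -0.247  0.22 ] 0.32186459779981824 [ 0.587 -0.135 29.635]
```

Request:
play_rows(increments=[{"offset": [0, 0, 10], "twist": 0, "grip": 0.1}, {"offset": [0, 0, 20], "twist": 0, "grip": 0.1}, {"offset": [0, 0, 26], "twist": 0, "grip": 0.1}, {"offset": [0, 0, 29], "twist": 0, "grip": 0.1}, {"offset": [0, 0, 29], "twist": 0, "grip": 0.1}])

```text
time: 33.13
tool_pos: [0.4441, -0.2472, 0.1939]
tool_rot: [0.0, 0.996, -0.095, 0.0]
contact_force: [-0.4, -0.2, -2.7]
gripper_width: 0.319
```

Request:
play_rows(increments=[{"offset": [0, 0, 2], "twist": 0, "grip": 0.1}, {"offset": [0, 0, 3], "twist": 0, "grip": 0.1}, {"offset": [0, 0, 3], "twist": 0, "grip": 0.38}, {"offset": [0, 0, 3], "twist": 0, "grip": 0.45}, {"offset": [0, 0, 3], "twist": 0, "grip": 0.52}])

```text
time: 33.55
tool_pos: [0.4439, -0.2476, 0.1916]
tool_rot: [0.0, 0.995, -0.095, 0.001]
contact_force: [-0.1, -0.2, 0.6]
gripper_width: 0.522
```

Request:
play_rows(increments=[{"offset": [0, 0, -10], "twist": 0, "grip": 0.52}, {"offset": [0, 0, -40], "twist": 0, "grip": 0.52}, {"offset": [0, 0, -75], "twist": 0, "grip": 0.52}, {"offset": [0, 0, -110], "twist": 0, "grip": 0.6}, {"offset": [8, -12, -140], "twist": 0, "grip": 0.62}])

```text
time: 33.97
tool_pos: [0.453, -0.2379, 0.3343]
tool_rot: [0.001, 0.995, -0.096, 0.001]
contact_force: [0.8, -0.6, -0.4]
gripper_width: 0.622
```

Request:
play_rows(increments=[{"offset": [20, -30, 0], "twist": -0.05, "grip": 0.62}, {"offset": [40, -60, 0], "twist": -0.1, "grip": 0.62}, {"offset": [60, -90, 0], "twist": -0.16, "grip": 0.62}, {"offset": [80, -120, 0], "twist": -0.22, "grip": 0.62}, {"offset": [100, -148, 0], "twist": -0.27, "grip": 0.62}])

```text
time: 34.38
tool_pos: [0.5809, -0.1091, 0.3322]
tool_rot: [0.0, 0.999, 0.041, 0.001]
contact_force: [0.2, -1.2, 0.5]
gripper_width: 0.623
```

```bash
python3 -c "
from look import *
look('w13',('order_pad','cyl_1'))
s=manip.state(); print(s['tool_pos'],s['gripper_width'],delta([.65,-.038,.315]),ax()[:,0])"
```

```text
order_pad 0.81 [ 0.399 -0.207 -0.006]
cyl_1 0.83 [ 0.651 -0.036  0.039]
cyl_1 0.64 [0.643 0.032 0.037]
[ 0.581 -0.109  0.332] 0.6202175755305537 [ 74.61  -65.196  16.828] [0.997 0.082 0.001]
```

Request:
play_rows(increments=[{"offset": [20, -18, 0], "twist": 0, "grip": 0.62}, {"offset": [45, -40, 5], "twist": 0, "grip": 0.62}, {"offset": [65, -57, 10], "twist": 0, "grip": 0.62}, {"offset": [75, -65, 15], "twist": 0, "grip": 0.62}, {"offset": [75, -65, 17], "twist": 0, "grip": 0.62}])

```text
time: 34.95
tool_pos: [0.65, -0.0393, 0.3133]
tool_rot: [-0.0, 0.999, 0.04, -0.0]
contact_force: [-0.6, -0.2, 0.2]
gripper_width: 0.62
```

```bash
cat > seg.py <<'E'
from look import *
def seg(name,t):
    f,c=look(name,("cyl_1",)); h=cv2.cvtColor(f,cv2.COLOR_BGR2HSV)
    m=((h[...,0]>100)&(h[...,0]<125)&(h[...,1]>110)).astype(np.uint8)
    k,l,s,_=cv2.connectedComponentsWithStats(m); i=1+np.argmax(s[1:,4]); m=(l==i).astype(np.uint8)
    hull=cv2.convexHull(np.argwhere(m)[:,::-1].astype(np.int32)); H=np.zeros_like(m); cv2.fillConvexPoly(H,hull,1)
    k,l,s,_=cv2.connectedComponentsWithStats(H&(1-m))
    for i in range(1,k):
        if s[i,4]<800: continue
        q=np.argwhere(l==i)[::3]
        P=np.array([px2w("wrist",x,y,.052,c=c)[:2] for y,x in q])
        (a,b),(w_,h_),g=cv2.minAreaRect((P*1000).astype(np.float32))
        if w_<h_: g-=90
        print("seg",round(a),round(b),round(w_),round(h_),"yaw",round(np.deg2rad(g),3))
    s=manip.state(); print(s['tool_pos'],delta(t),ax()[:,0])
E
python3 -c "
from seg import *
seg('w14',[.65,-.038,.2375])"
```

```text
cyl_1 0.79 [ 0.649 -0.038  0.038]
cyl_1 0.69 [0.643 0.034 0.036]
cyl_1 0.69 [ 0.657 -0.04   0.039]
seg 641 26 80 34 yaw 0.18
seg 649 -37 72 31 yaw 0.096
[ 0.649 -0.041  0.313] [ 1.545 -2.632 75.586] [ 0.997  0.079 -0.002]
```

Request:
play_rows(increments=[{"offset": [1, -2, 25], "twist": -0.01, "grip": 0.62}, {"offset": [1, -2, 50], "twist": -0.01, "grip": 0.62}, {"offset": [1, -2, 68], "twist": -0.01, "grip": 0.62}, {"offset": [1, -2, 78], "twist": -0.01, "grip": 0.62}, {"offset": [1, -2, 82], "twist": -0.01, "grip": 0.62}])

```text
time: 35.47
tool_pos: [0.6489, -0.039, 0.2297]
tool_rot: [-0.0, 0.999, 0.044, -0.002]
contact_force: [-0.3, -0.4, -0.2]
gripper_width: 0.618
```

Request:
play_rows(increments=[{"offset": [0, 0, 6], "twist": 0, "grip": 0.62}, {"offset": [0, 0, 10], "twist": 0, "grip": 0.62}, {"offset": [0, 0, 12], "twist": 0, "grip": 0.62}, {"offset": [0, 0, 12], "twist": 0, "grip": 0.62}])

```text
time: 35.8
tool_pos: [0.6505, -0.038, 0.2202]
tool_rot: [0.0, 0.999, 0.045, 0.0]
contact_force: [-0.2, -0.7, -0.1]
gripper_width: 0.621
```

Request:
play_rows(increments=[{"offset": [0, 0, 3], "twist": 0, "grip": 0.5}, {"offset": [0, 0, 3], "twist": 0, "grip": 0.4}, {"offset": [0, 0, 3], "twist": 0, "grip": 0.3}, {"offset": [0, 0, 3], "twist": 0, "grip": 0.2}, {"offset": [0, 0, 3], "twist": 0, "grip": 0.1}])

```text
time: 36.22
tool_pos: [0.6506, -0.0379, 0.2173]
tool_rot: [0.0, 0.999, 0.045, 0.0]
contact_force: [0.3, 1.1, 2.7]
gripper_width: 0.324
```

Request:
play_rows(increments=[{"offset": [0, 0, 0], "twist": 0, "grip": 0.1}, {"offset": [0, 0, 0], "twist": 0, "grip": 0.1}, {"offset": [0, 0, 0], "twist": 0, "grip": 0.1}])

```text
time: 36.47
tool_pos: [0.6506, -0.0378, 0.2172]
tool_rot: [0.0, 0.999, 0.045, 0.0]
contact_force: [-0.4, 0.8, 4.2]
gripper_width: 0.327
```

Request:
play_rows(increments=[{"offset": [0, 0, -8], "twist": 0, "grip": 0.1}, {"offset": [0, 0, -30], "twist": 0, "grip": 0.1}, {"offset": [0, 0, -65], "twist": 0, "grip": 0.1}, {"offset": [0, 0, -100], "twist": 0, "grip": 0.1}, {"offset": [-5, 3, -125], "twist": 0, "grip": 0.1}])

```text
time: 36.88
tool_pos: [0.646, -0.041, 0.3445]
tool_rot: [0.0, 0.999, 0.045, 0.001]
contact_force: [0.4, -0.8, -0.2]
gripper_width: 0.323
```

Request:
play_rows(increments=[{"offset": [-28, 16, 0], "twist": 0.05, "grip": 0.1}, {"offset": [-58, 34, 0], "twist": 0.1, "grip": 0.1}, {"offset": [-88, 52, 0], "twist": 0.15, "grip": 0.1}, {"offset": [-118, 70, 0], "twist": 0.21, "grip": 0.1}, {"offset": [-148, 88, 0], "twist": 0.279, "grip": 0.1}])

```text
time: 37.3
tool_pos: [0.5043, -0.1426, 0.341]
tool_rot: [-0.0, 0.995, -0.096, -0.001]
contact_force: [-0.1, -0.9, -1.6]
gripper_width: 0.325
```

```bash
python3 -c "
from pad import *
look('w15',('order_pad','cyl_1'))
f,c=look('t15',('order_pad','cyl_1'),'top')
s=manip.state(); print(s['gripper_width'],s['tool_pos'],delta([.456,-.181,.22]),ax()[:,0])"
```

```text
order_pad 0.66 [ 0.401 -0.206 -0.006]
cyl_1 0.87 [ 0.446 -0.248  0.008]
cyl_1 0.83 [0.642 0.03  0.037]
cyl_1 0.71 [ 0.504 -0.144  0.164]
cyl_1 0.64 [ 0.364  0.483 -0.003]
cyl_1 0.58 [0.639 0.03  0.037]
cyl_1 0.51 [ 0.502 -0.142  0.165]
cyl_1 0.51 [0.518 0.49  0.004]
cyl_1 0.42 [ 0.444 -0.249  0.015]
0.3284991240339007 [ 0.506 -0.142  0.342] [-42.07   47.887 121.692] [ 0.982 -0.188  0.   ]
```

Request:
play_rows(increments=[{"offset": [-14, 16, 20], "twist": 0, "grip": 0.1}, {"offset": [-29, 33, 50], "twist": 0, "grip": 0.1}, {"offset": [-39, 44, 80], "twist": 0, "grip": 0.1}, {"offset": [-42, 48, 105], "twist": 0, "grip": 0.1}, {"offset": [-42, 48, 121], "twist": 0, "grip": 0.1}])

```text
time: 38.02
tool_pos: [0.4547, -0.1808, 0.2175]
tool_rot: [-0.001, 0.996, -0.095, -0.002]
contact_force: [0.7, 0.4, -1.5]
gripper_width: 0.326
```

Request:
play_rows(increments=[{"offset": [0, 0, 10], "twist": 0, "grip": 0.1}, {"offset": [0, 0, 20], "twist": 0, "grip": 0.1}, {"offset": [0, 0, 25], "twist": 0, "grip": 0.1}, {"offset": [0, 0, 27], "twist": 0, "grip": 0.1}, {"offset": [0, 0, 27], "twist": 0, "grip": 0.1}])

```text
time: 38.43
tool_pos: [0.4564, -0.1813, 0.1941]
tool_rot: [0.0, 0.996, -0.094, 0.0]
contact_force: [0.2, 0.2, -2.3]
gripper_width: 0.322
```

Request:
play_rows(increments=[{"offset": [0, 0, 3], "twist": 0, "grip": 0.1}, {"offset": [0, 0, 4], "twist": 0, "grip": 0.1}, {"offset": [0, 0, 4], "twist": 0, "grip": 0.38}, {"offset": [0, 0, 4], "twist": 0, "grip": 0.45}, {"offset": [0, 0, 4], "twist": 0, "grip": 0.52}])

```text
time: 38.85
tool_pos: [0.4561, -0.1816, 0.1904]
tool_rot: [0.0, 0.996, -0.095, 0.001]
contact_force: [-0.1, 0.1, 0.0]
gripper_width: 0.519
```

Request:
play_rows(increments=[{"offset": [0, 0, -10], "twist": 0, "grip": 0.52}, {"offset": [0, 0, -40], "twist": 0, "grip": 0.52}, {"offset": [0, 0, -75], "twist": 0, "grip": 0.52}, {"offset": [0, 0, -105], "twist": 0, "grip": 0.6}, {"offset": [8, -12, -125], "twist": 0, "grip": 0.62}])

```text
time: 39.27
tool_pos: [0.4658, -0.1721, 0.3194]
tool_rot: [0.001, 0.995, -0.096, 0.002]
contact_force: [-0.0, -0.1, 0.5]
gripper_width: 0.622
```

Request:
play_rows(increments=[{"offset": [20, -33, 0], "twist": -0.05, "grip": 0.62}, {"offset": [40, -66, 0], "twist": -0.1, "grip": 0.62}, {"offset": [60, -99, 0], "twist": -0.16, "grip": 0.62}, {"offset": [80, -132, 0], "twist": -0.22, "grip": 0.62}, {"offset": [97, -160, 0], "twist": -0.28, "grip": 0.62}])

```text
time: 39.68
tool_pos: [0.5926, -0.0303, 0.3161]
tool_rot: [0.0, 0.999, 0.047, 0.001]
contact_force: [0.4, 0.1, -0.0]
gripper_width: 0.624
```

```bash
python3 -c "
from seg import *
seg('w16',[.644,.028,.315])"
```

```text
cyl_1 0.91 [0.642 0.032 0.039]
cyl_1 0.24 [0.723 0.185 0.001]
seg 643 27 71 31 yaw 0.11
[ 0.593 -0.029  0.316] [ 55.816 -52.093   1.262] [0.995 0.096 0.003]
```

Request:
play_rows(increments=[{"offset": [18, -17, 0], "twist": 0, "grip": 0.62}, {"offset": [37, -35, 5], "twist": 0, "grip": 0.62}, {"offset": [50, -48, 15], "twist": 0, "grip": 0.62}, {"offset": [55, -52, 30], "twist": 0, "grip": 0.62}, {"offset": [55, -52, 45], "twist": 0, "grip": 0.62}])

```text
time: 40.2
tool_pos: [0.6423, 0.0251, 0.2707]
tool_rot: [0.0, 0.999, 0.046, 0.001]
contact_force: [-0.5, -0.5, -0.3]
gripper_width: 0.626
```

```bash
python3 -c "
from seg import *
seg('w17',[.644,.028,.22])"
```

```text
cyl_1 0.84 [0.64  0.03  0.037]
seg 644 29 74 30 yaw 0.109
seg 622 -28 25 28 yaw -1.484
[0.64  0.024 0.266] [ 4.798 -3.458 46.378] [ 0.996  0.09  -0.006]
```

Request:
play_rows(increments=[{"offset": [2, -3, 15], "twist": -0.01, "grip": 0.62}, {"offset": [3, -3, 30], "twist": -0.01, "grip": 0.62}, {"offset": [3, -3, 40], "twist": -0.01, "grip": 0.62}, {"offset": [3, -3, 47], "twist": -0.01, "grip": 0.62}, {"offset": [3, -3, 47], "twist": -0.01, "grip": 0.62}])

```text
time: 40.72
tool_pos: [0.643, 0.0275, 0.2199]
tool_rot: [-0.0, 0.999, 0.05, -0.002]
contact_force: [-0.8, -0.3, 0.3]
gripper_width: 0.62
```

```bash
python3 -c "
from h import *
print(manip.state()['tool_pos'],delta([.644,.028,.2175]))"
```

```text
[0.64302012 0.02747571 0.21990825] [ 1.037744   -0.42234781  2.40404841]
```

Request:
play_rows(increments=[{"offset": [0, 0, 3], "twist": 0, "grip": 0.5}, {"offset": [0, 0, 3], "twist": 0, "grip": 0.4}, {"offset": [0, 0, 3], "twist": 0, "grip": 0.3}, {"offset": [0, 0, 3], "twist": 0, "grip": 0.2}, {"offset": [0, 0, 3], "twist": 0, "grip": 0.1}])

```text
time: 41.13
tool_pos: [0.6444, 0.0277, 0.2204]
tool_rot: [0.0, 0.999, 0.05, 0.001]
contact_force: [0.1, -0.6, 0.9]
gripper_width: 0.319
```

Request:
play_rows(increments=[{"offset": [0, 0, 0], "twist": 0, "grip": 0.1}, {"offset": [0, 0, 0], "twist": 0, "grip": 0.1}, {"offset": [0, 0, 0], "twist": 0, "grip": 0.1}])

```text
time: 41.38
tool_pos: [0.6444, 0.0277, 0.2204]
tool_rot: [0.0, 0.999, 0.05, 0.001]
contact_force: [0.4, -0.2, 2.4]
gripper_width: 0.318
```

Request:
play_rows(increments=[{"offset": [0, 0, -8], "twist": 0, "grip": 0.1}, {"offset": [0, 0, -30], "twist": 0, "grip": 0.1}, {"offset": [0, 0, -65], "twist": 0, "grip": 0.1}, {"offset": [0, 0, -95], "twist": 0, "grip": 0.1}, {"offset": [-10, 6, -115], "twist": 0, "grip": 0.1}])

```text
time: 41.8
tool_pos: [0.6357, 0.0215, 0.3384]
tool_rot: [-0.0, 0.999, 0.051, 0.002]
contact_force: [0.9, -0.7, -1.8]
gripper_width: 0.315
```

Request:
play_rows(increments=[{"offset": [-30, 18, 0], "twist": 0.05, "grip": 0.1}, {"offset": [-60, 37, 0], "twist": 0.1, "grip": 0.1}, {"offset": [-90, 55, 0], "twist": 0.16, "grip": 0.1}, {"offset": [-120, 74, 0], "twist": 0.22, "grip": 0.1}, {"offset": [-150, 92, 0], "twist": 0.289, "grip": 0.1}])

```text
time: 42.22
tool_pos: [0.493, -0.0862, 0.3343]
tool_rot: [-0.0, 0.995, -0.095, -0.001]
contact_force: [0.1, -0.8, -2.0]
gripper_width: 0.315
```

```bash
python3 -c "
from look import *
look('w18',('order_pad','cyl_1'))
f,c=look('t18',('order_pad','cyl_1'),'top')
s=manip.state(); print(s['gripper_width'],s['tool_pos'],delta([.352,-.195,.26]),ax()[:,0])"
```

```text
order_pad 0.83 [ 0.401 -0.212 -0.007]
cyl_1 0.97 [ 0.489 -0.082  0.148]
cyl_1 0.89 [ 0.453 -0.187  0.007]
cyl_1 0.79 [ 0.444 -0.258  0.012]
cyl_1 0.62 [ 0.363  0.486 -0.002]
cyl_1 0.54 [0.514 0.489 0.002]
cyl_1 0.53 [ 0.441 -0.255  0.014]
cyl_1 0.46 [ 0.488 -0.086  0.153]
cyl_1 0.44 [ 0.454 -0.188  0.011]
0.31766214428959505 [ 0.495 -0.085  0.335] [-120.099  134.353   74.85 ] [ 0.982 -0.187  0.   ]
```

The pad and both cylinders on it read about 7 mm further right, so it was probably knocked. I'll go closer and measure again.

Request:
play_rows(increments=[{"offset": [-25, 28, 0], "twist": 0, "grip": 0.1}, {"offset": [-50, 56, 0], "twist": 0, "grip": 0.1}, {"offset": [-70, 80, 0], "twist": 0, "grip": 0.1}, {"offset": [-80, 95, 0], "twist": 0, "grip": 0.1}, {"offset": [-80, 100, 0], "twist": 0, "grip": 0.1}])

```text
time: 42.93
tool_pos: [0.3966, -0.1698, 0.3348]
tool_rot: [0.0, 0.996, -0.095, -0.0]
contact_force: [-0.4, -1.5, -1.9]
gripper_width: 0.319
```

```bash
python3 -c "
from look import *
f,c=look('w19',('order_pad','cyl_1'))
look('t19',('order_pad','cyl_1'),'top')
look('s19',('order_pad','cyl_1'),'scene')
s=manip.state(); print(s['gripper_width'],s['tool_pos'],delta([.352,-.203,.22]),ax()[:,0])"
```

```text
order_pad 0.85 [ 0.4   -0.21  -0.005]
cyl_1 0.79 [ 0.395 -0.17   0.151]
cyl_1 0.61 [ 0.443 -0.254  0.011]
cyl_1 0.58 [ 0.452 -0.187  0.008]
order_pad 0.9 [ 0.398 -0.212 -0.006]
cyl_1 0.66 [ 0.452 -0.187  0.015]
cyl_1 0.52 [0.518 0.489 0.004]
order_pad 0.86 [ 0.402 -0.211  0.003]
cyl_1 0.78 [0.37 0.48 0.  ]
cyl_1 0.72 [ 0.456 -0.19   0.011]
cyl_1 0.62 [0.518 0.487 0.005]
cyl_1 0.57 [ 0.398 -0.172  0.153]
cyl_1 0.5 [ 0.445 -0.253  0.015]
0.3156510723439737 [ 0.398 -0.168  0.335] [-38.641  42.485 114.622] [ 0.983 -0.186 -0.   ]
```

View pics/w19.png

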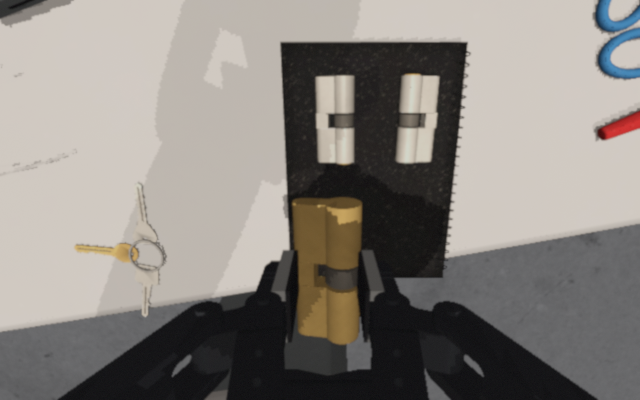

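The pad carries both grey cylinders at (336,120) and (416,119). Its corners are at (282,43), (466,43) and (444,277). The brass one is still held level.

```bash
python3 -c "
from look import *
import pickle
c=pickle.load(open('pics/w19.pkl','rb'))
P=[px2w('wrist',*k,.012,c=c)[:2] for k in [(282,43),(466,43),(444,277)]]
ctr=(P[0]+P[2])/2; u=P[1]-P[2]; print(P,ctr,np.linalg.norm(u),np.arctan2(u[1],u[0])); u/=np.linalg.norm(u)
t=ctr-.05*u; print(t,delta([*t,.22]))
for k in [(336,120),(416,119)]: print(px2w('wrist',*k,.024,c=c))
"
```

```text
[array([ 0.519, -0.157]), array([ 0.492, -0.3  ]), array([ 0.286, -0.264])] [ 0.402 -0.21 ] 0.20864849550430822 -0.17183604447588482
[ 0.353 -0.202] [-37.748  41.111 114.623]
[ 0.453 -0.188  0.024]
[ 0.442 -0.251  0.024]
```

Request:
play_rows(increments=[{"offset": [-13, 14, 20], "twist": 0, "grip": 0.1}, {"offset": [-27, 29, 50], "twist": 0, "grip": 0.1}, {"offset": [-35, 39, 80], "twist": 0, "grip": 0.1}, {"offset": [-38, 41, 102], "twist": 0, "grip": 0.1}, {"offset": [-38, 41, 115], "twist": 0, "grip": 0.1}])

```text
time: 43.8
tool_pos: [0.3509, -0.2015, 0.2166]
tool_rot: [-0.001, 0.996, -0.095, -0.002]
contact_force: [-0.1, 0.2, -1.8]
gripper_width: 0.317
```

Request:
play_rows(increments=[{"offset": [0, 0, 8], "twist": 0, "grip": 0.1}, {"offset": [0, 0, 16], "twist": 0, "grip": 0.1}, {"offset": [0, 0, 22], "twist": 0, "grip": 0.1}, {"offset": [0, 0, 24], "twist": 0, "grip": 0.1}, {"offset": [0, 0, 24], "twist": 0, "grip": 0.1}])

```text
time: 44.22
tool_pos: [0.3527, -0.2021, 0.1959]
tool_rot: [0.0, 0.996, -0.094, 0.0]
contact_force: [0.4, 0.5, -0.8]
gripper_width: 0.315
```

```bash
python3 -c "
from look import *
look('t20',('order_pad',),'top')
s=manip.state(); print(s['gripper_width'],s['tool_pos'],s['contact_force'])"
```

```text
order_pad 0.97 [ 0.397 -0.212 -0.003]
order_pad 0.51 [0.721 0.189 0.   ]
0.31520731707964245 [ 0.353 -0.202  0.197] [-0.442 -0.61  -1.836]
```

Request:
play_rows(increments=[{"offset": [0, 0, 2], "twist": 0, "grip": 0.1}, {"offset": [0, 0, 4], "twist": 0, "grip": 0.1}, {"offset": [0, 0, 4], "twist": 0, "grip": 0.38}, {"offset": [0, 0, 4], "twist": 0, "grip": 0.45}, {"offset": [0, 0, 4], "twist": 0, "grip": 0.52}])

```text
time: 44.73
tool_pos: [0.3526, -0.2023, 0.1921]
tool_rot: [0.0, 0.996, -0.094, 0.0]
contact_force: [-0.9, -0.7, 0.1]
gripper_width: 0.52
```

Request:
play_rows(increments=[{"offset": [0, 0, -10], "twist": 0, "grip": 0.52}, {"offset": [0, 0, -40], "twist": 0, "grip": 0.52}, {"offset": [0, 0, -75], "twist": 0, "grip": 0.52}, {"offset": [0, 0, -110], "twist": 0, "grip": 0.52}, {"offset": [5, -25, -135], "twist": 0, "grip": 0.52}])

```text
time: 45.15
tool_pos: [0.3618, -0.1804, 0.3314]
tool_rot: [0.002, 0.995, -0.096, 0.002]
contact_force: [1.0, 0.8, 1.1]
gripper_width: 0.519
```

Request:
play_rows(increments=[{"offset": [10, -35, 0], "twist": 0, "grip": 0.52}, {"offset": [20, -70, 0], "twist": 0, "grip": 0.52}, {"offset": [30, -105, 0], "twist": 0, "grip": 0.52}, {"offset": [40, -140, 0], "twist": 0, "grip": 0.52}, {"offset": [50, -175, 0], "twist": 0, "grip": 0.52}])

```text
time: 45.57
tool_pos: [0.4443, -0.0142, 0.3282]
tool_rot: [0.0, 0.996, -0.094, 0.001]
contact_force: [0.4, -0.4, 0.6]
gripper_width: 0.522
```

```bash
python3 -c "
from look import *
look('t21',('order_pad','cyl_1','toggle_tip','jaw_insert'),'top')
f,c=look('s21',('order_pad','cyl_1','toggle_tip','jaw_insert','padlock','tip_stop'),'scene')
cv2.imwrite('pics/s21c.png',cv2.resize(f[60:330,220:460],None,fx=2.2,fy=2.2))
print(manip.state()['tool_pos'])"
```

```text
order_pad 0.87 [ 0.4   -0.211 -0.002]
order_pad 0.41 [ 0.452 -0.188  0.011]
cyl_1 0.67 [ 0.441 -0.255  0.014]
cyl_1 0.6 [0.516 0.489 0.003]
cyl_1 0.51 [ 0.349 -0.2    0.01 ]
cyl_1 0.5 [ 0.365  0.485 -0.003]
toggle_tip 0.41 [ 0.634 -0.221  0.122]
jaw_insert 0.5 [ 0.42   0.577 -0.001]
jaw_insert 0.22 [ 0.656 -0.093 -0.004]
order_pad 0.75 [ 0.4   -0.21   0.004]
cyl_1 0.85 [0.518 0.489 0.003]
cyl_1 0.75 [ 0.374  0.483 -0.001]
cyl_1 0.69 [ 0.354 -0.207  0.011]
cyl_1 0.55 [ 0.446 -0.253  0.01 ]
cyl_1 0.46 [ 0.456 -0.19   0.011]
toggle_tip 0.74 [ 0.454 -0.188  0.009]
toggle_tip 0.45 [ 0.634 -0.219  0.122]
jaw_insert 0.86 [0.419 0.576 0.001]
jaw_insert 0.65 [0.426 0.338 0.005]
padlock 0.66 [0.721 0.189 0.002]
tip_stop 0.58 [0.488 0.291 0.001]
tip_stop 0.56 [ 0.699  0.278 -0.001]
tip_stop 0.2 [ 0.721  0.188 -0.001]
[ 0.444 -0.017  0.327]
```

View pics/s21c.png

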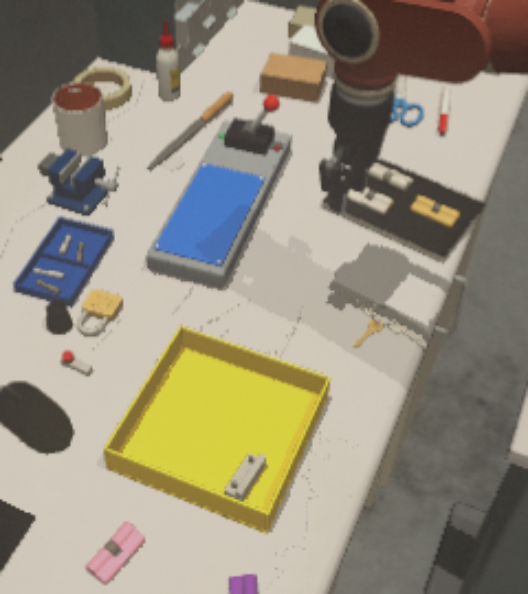

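The final view shows all three cylinders on the pad at (388,175), (370,198) and (435,210). The toggle is off, with its ball at (271,103). Only the insert is in the bin at (245,475), and the bystanders have not moved. Handing in.

```bash
python3 -c "
from plant import manip
print(manip.job_done())"
```

```text
the job is handed in; nothing more can be done
None
```

The job is done and handed in at about 46 s of the 210 s allowed; the hand-in gave no verdict.

**What I did, in order:**
1. Threw the toggle off.
2. Moved all three cylinders, two grey and one brass, from the bin to the plate.
3. Threw the toggle on and left it on for about 3 s, with all three cylinders on the plate.
4. Threw it back off before lifting any cylinder.
5. Laid all three cylinders on the order pad.

Each toggle throw was pushed until it met its hard stop, at 6–9 N.

**Last checks:**
- **Cylinders:** the camera networks put them on the pad at about (0.45, -0.19), (0.44, -0.25) and (0.35, -0.20), at the height of the pad top. The last picture agrees.
- **Toggle:** its ball is at (0.634, -0.22, 0.12), which is off.
- **Bin:** only the grey jaw insert is left in it.
- **Other things:** the padlock, tip stop and look-alikes are where they were.

**What went wrong or disagreed:**
- **Missed grasp:** my first try at the right-hand grey cylinder on the plate closed too high. It nudged the cylinder about 8 mm along the plate, with about 12 N at the wrist. I re-measured, went 3 mm lower, and it held.
- **Pad shift:** the pad and the two cylinders on it moved about 7 mm during the run while the arm was away from it. I re-measured the pad before laying the last cylinder.
- **Stray readings:** the networks gave a few false hits, such as a toggle tip on a cylinder and a tip stop in the bin. The pictures ruled them out.

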